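Fit a plug-in module into the bench controller

ROBOT

A 6-joint arm with a two-finger parallel gripper is mounted at the origin on the work surface. World frame = base frame: x ahead of the robot, y to its left, z up, the work surface at z = 0. Lengths are in m, angles in degrees, forces in N, time in s.
With the tool pointing down it reaches from about 0.25 to 0.775 m from the base axis. Payload 4 kg.
Tool frame: the origin (TCP) lies between the finger pads; the fingertips stand 8 mm ahead of it and the grasp point (between the pads) lies 11 mm behind it; z points along the fingers, y is the direction in which the jaws open and shut (so a half turn about z gives the same grasp; the last joint's range is limited). The gripper opens to 85 mm and grips with 20 to 120 N. Pads are 22 mm wide; open, the fingers measure 114 mm over their backs; the gripper's body (76 mm by 85 mm) begins 54 mm behind the grasp point. The pads swing forward as they close: fully open they stand 13 mm farther back than shut.
Start: joints at [60.499, 4.996, 78.535, -0, 96.463, -5.907], TCP at [0.22, 0.504, 0.239] pointing down, gripper open.
Joint ranges: [-177.83, 177.83], [-43.37, 116.18], [15.69, 146.23], [-61.86, 241.86], [9.47, 152.12], [-147.06, 147.06]. Speed limits (degrees/s): [159.86, 159.86, 180, 180, 180, 180].

INTERFACE

Orientations are given as [roll, pitch, yaw] about the fixed x, y, z axes, in that order (R = Rz(yaw) Ry(pitch) Rx(roll)).
In Python, from plant import monitor, viewer, ctrl gives the robot as it stands.
- The arm moves only by the shell command python3 -m handwheel 'ROWS' [FORCE]. ROWS is JSON, a list that holds one entry, the list of rows, each a list of 5 numbers: the shift along the world's x, y, z in mm, then the turn about the world's z in degrees, then the opening, from -1 (shut) to 1 (fully open), so that 0 is half open. In form: [[[dx, dy, dz, twist, gripper], ...]]. A call has 1 to 20 rows; each row shifts and turns the pose as measured when the row begins; what a row does not reach is not made up. A row lasts 1/8 s, in which the tool goes at most 62.5 mm and 10.7 degrees, less where a joint would pass 70% of its speed; a pose out of reach is approached as far as the arm can. A call is refused whole if a number of a shift passes 62.5 or a number of a turn 10.7, either way. A call with a gripper value outside its range is refused whole. The fingers move at their own pace and stop on an object; FORCE is the grip in N (left out, the last holds). Time passes only in rows, so rows that do not move let the fingers close. It gives the time, the measured TCP pose, the force and the opening at its end, in the units of the state.
- monitor.state(): the state, without advancing time (a new reading comes with each control period).
- viewer.get_image(name): name is "side" or "top"; returns a dict with "img" (400x640x3 uint8, blue, green, red), "fovy" (degrees; the focal length in pixels is half the picture's height over the tangent of half this angle, whatever the lens; pixels are square), "cx", "cy" (the principal point, pixels), "xyz" and "attitude" of the camera in the world. Camera axes: x right, y up, looking along -z (the intrinsics and any distortion apply to the point x, -y, -z); pixel columns grow to the right and rows downward; lengths in m; the calibration is good to about 2 mm. A picture is of the moment at which its call begins. There is no depth.
- ctrl.close_job(): hands the job in, once; it reports no verdict.
The state is a dict: "clock": time; "q": joint angles; "qd": joint speeds; "joint_efforts": joint torques, N m; "eef_pos": TCP position; "orientation": TCP orientation; "contact_force": force on the tool from outside, world axes, zero at the start; "ft_torque": the same for the moment, N m; "opening": finger opening in m.
Only numpy, scipy, OpenCV 4.12 (cv2) and the standard library are available. Lean on these libraries where they do the work, as an engineer would, in place of code of your own. Each camera call takes 0.05 s, during which the arm holds its last target.

TASK

On the sloping lab controller, turn the small swing tab well aside, lift the cover plate out by its fin, and lower it (do not drop it) so that it lies flat on the black rubber mat. Then take the oblong module from the tray (not the square or the round one) and plug it fully home, foot first, in the socket that the plate covered, leaving the tab turned aside. Leave everything else standing where it is.

Things in the scene. Friction and masses are not known exactly. Their poses are not given: they have to be found in the camera images.
- console: the bench controller, a fixed grey housing 220 wide (y), about 200 deep, its face sloping at 28 degrees down towards the robot. Origin on the bench straight below the socket; x to its rear (away from the robot), y to its left seen from the robot, z up. Rear deck 118 mm high. On the face (frame of face) two fitted modules 44 mm high stand at x -35 and +25, y -85, and a knob 12 mm high at x -40, y +85
- face: the sloping face. Origin at the centre of the socket's mouth, 78 mm above the bench; x up the slope, y left, z straight out (28 degrees from vertical, leaning to the robot). The socket is an oblong hole 26 (x) by 18 (y), 22 deep along -z, slightly chamfered, in the floor (z = 0) of a recess 87 (x) by 93 (y) framed by bars 6 mm high, which the cover plate fills at the start
- tab (a joint): angle of the swing tab that holds the cover plate, rad. 0: it points down the slope, over the plate's upper edge; as it grows the post moves towards -y of the face. It turns either way to stops at +-1.65, has 0.02 N m of friction, no spring, and stays where it is left. Beyond about 1.1 either way it clears the plate
- tab_pivot (a point): fixed point on the tab's pivot axis (x 56.5, y 0, z 20 in the frame of face; the axis is the z axis of face), at mid height of the post
- tab_post (a point): middle of the steel thumb post on the tab: a round pin 10 mm in diameter, standing out of the face, from 10 to 30 mm above the recess floor, 17 mm from the pivot axis. Its axes turn with the tab
- cover: loose aluminium cover plate 84 (x) x 90 (y) x 5 mm, 0.12 kg; in its recess at the start. Origin at the centre of its underside, z out of its outer side. In its middle stands a black grip fin, 28 (x) x 12 (y), from 5 to 29 mm above the underside
- mat: black rubber mat 170 (x) x 190 (y) x 3 mm, fixed to the bench, to one side of the controller. Origin at the centre of its underside, z up
- tray: low steel tray 120 (x) x 200 (y) with a rim 10 mm high and a floor 3 mm thick, fixed to the bench at the other side of the controller; three modules stand on it in a row along y, in any order, about 66 mm apart. Origin at the centre of its underside
- module: the oblong module, loose, ivory with a black foot, standing on its foot in the tray, 0.05 to 0.1 kg. Origin at the centre of the foot's underside, z up. Foot 24 (x) x 16 (y) x 18 high, slightly smaller in its lowest 3 mm; body 34 (x) x 26 (y), from 18 to 62 mm. Fits either way round (half a turn). Fully home its shoulder rests on the recess floor, its origin 18 mm deep in the socket
- square_module: free-standing bystander, to be left alone; origin at the centre of its underside, z up: module with a square body 28 x 28, 62 high, in the tray; does not fit
- round_module: free-standing bystander, to be left alone; origin at the centre of its underside, z up: module with a round body 32 in diameter, 62 high, in the tray; does not fit
- flask: free-standing bystander, to be left alone; origin at the centre of its underside, z up: clear volumetric flask, 84 in diameter, 188 high, slender neck
- wash_bottle: free-standing bystander, to be left alone; origin at the centre of its underside, z up: white wash bottle with a blue cap and spout, 60 in diameter, 180 high
- jar: free-standing bystander, to be left alone; origin at the centre of its underside, z up: pale blue jar with a white cap, 72 in diameter, 100 high
- beaker: free-standing bystander, to be left alone; origin at the centre of its underside, z up: clear beaker, 56 in diameter, 75 high
- vial: free-standing bystander, to be left alone; origin at the centre of its underside, z up: small amber vial, 34 in diameter, 55 high
- screwdriver: bystander, to be left alone: a screwdriver with a black handle, lying on the bench in front of the controller, 130 long along its x, under 35 high

How it is judged:
By the outcome, as a careful person would: the job done as asked, in the order asked, and still so for the second after the job is handed in, with the robot touching nothing.
It also fails if it takes over 67 s, if anything falls off the work surface, if the arm or the gripper's body presses on something with over 40 N, if the wrist force passes 120 N, or if a joint passes its speed limit or range.

## Working session

There is one attempt and no reset: what is moved stays moved. The work goes in short steps, Python scripts to look and compute and a shell command to move; the robot and the scene stay as the last step left them, time stands still between calls to the robot, and variables do not carry over. Pictures are saved under pics/ and viewed, and the job is handed in when it is done.

```bash
ls -la; mkdir -p pics
python3 - <<'E'
from plant import monitor, viewer, ctrl
import cv2
print(monitor.state())
for n in("side","top"):
    d=viewer.get_image(n); cv2.imwrite(f"pics/{n}0.png",d["img"]); print({k:v for k,v in d.items() if k!="img"})
E
```

```text
total 12
drwxr-xr-x  3 agent agent 4096 Dec  6 22:25 .
drwxr-xr-x 23 root  root  4096 Dec  6 22:25 ..
drwxr-xr-x  2 agent agent 4096 Dec  6 22:25 pics
{'clock': 0.0, 'q': array([ 6.05011016e+01,  5.04088529e+00,  7.86274771e+01,  3.44164657e-04,
        9.64657590e+01, -5.90764275e+00]), 'qd': array([ 0.01891467, -0.05668992,  0.00184869,  0.09964299,  0.01094062,
        0.08285982]), 'joint_efforts': array([ 2.57040610e-04, -3.51874173e+01, -3.13267279e+01,  8.40375219e-05,
        1.05691896e-02,  9.59781971e-06]), 'eef_pos': array([0.21986918, 0.50358434, 0.23809801]), 'orientation': array([-1.79866626e+02, -1.41447170e-02,  1.56408766e+02]), 'contact_force': array([-0.62644877, -0.73031191,  0.63984351]), 'ft_torque': array([-0.03416157, -0.03009157, -0.0587428 ]), 'opening': 0.08545353558767799}
{'fovy': 53.41392699399274, 'cx': 323.1123920990702, 'cy': 199.8969733766197, 'xyz': array([ 0.16228051, -0.53327807,  0.76876454]), 'attitude': array([ 46.56805568,   0.42612125, -34.75692241])}
{'fovy': 45.67779343492424, 'cx': 321.9087809896588, 'cy': 194.5586385399139, 'xyz': array([0.35384706, 0.05329421, 1.5120396 ]), 'attitude': array([  7.91656924,  -0.88268967, -91.54373237])}
```

View pics/side0.png

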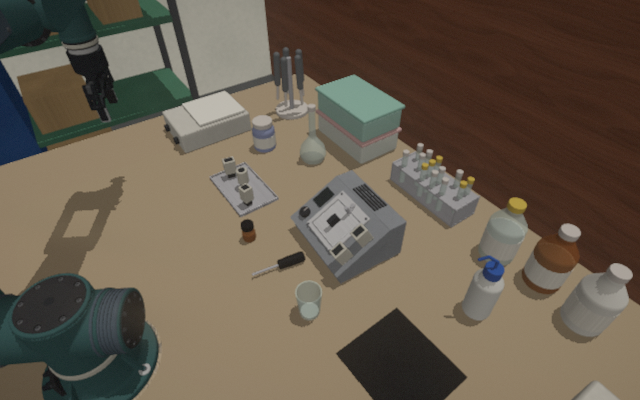

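View pics/top0.png

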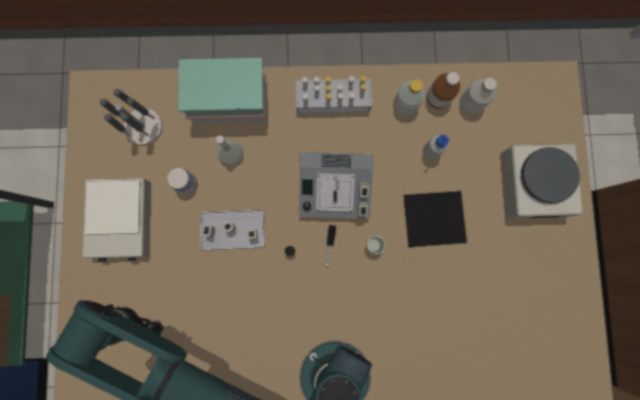

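```bash
cat > h.py <<'E'
import numpy as np, cv2
from scipy.spatial.transform import Rotation as R
from plant import monitor, viewer, ctrl
def cam(d):
    f=200/np.tan(np.radians(d["fovy"]/2)); return f,d["cx"],d["cy"],np.array(d["xyz"]),R.from_euler('xyz',d["attitude"],degrees=True).as_matrix()
def proj(d,P):
    f,cx,cy,c,M=cam(d); p=(np.atleast_2d(P)-c)@M
    return np.c_[cx+f*p[:,0]/-p[:,2], cy+f*p[:,1]/p[:,2]]
def ray(d,uv):
    f,cx,cy,c,M=cam(d); return c,M@np.array([(uv[0]-cx)/f,-(uv[1]-cy)/f,-1.])
def onz(d,uv,z):
    c,r=ray(d,uv); return c+r*(z-c[2])/r[2]
def tri(d1,uv1,d2,uv2):
    c1,r1=ray(d1,uv1);c2,r2=ray(d2,uv2)
    A=np.c_[r1,-r2]; t=np.linalg.lstsq(A,c2-c1,rcond=None)[0]
    a,b=c1+t[0]*r1,c2+t[1]*r2; return (a+b)/2,np.linalg.norm(a-b)
def crop(d,name,u0,v0,u1,v1,s):
    im=d["img"][v0:v1,u0:u1]; im=cv2.resize(im,None,fx=s,fy=s,interpolation=cv2.INTER_CUBIC)
    im=np.clip(im.astype(float)*1.3,0,255).astype(np.uint8)
    for u in range((u0//10+1)*10,u1,10):
        cv2.line(im,(int((u-u0+.5)*s),0),(int((u-u0+.5)*s),6 if u%50 else 14),(0,0,255),1)
        if u%20==0: cv2.putText(im,str(u),(int((u-u0+.5)*s)-10,24),0,.35,(0,0,255),1)
    for v in range((v0//10+1)*10,v1,10):
        cv2.line(im,(0,int((v-v0+.5)*s)),(6,int((v-v0+.5)*s)),(0,0,255),1)
        if v%20==0: cv2.putText(im,str(v),(8,int((v-v0+.5)*s)+4),0,.35,(0,0,255),1)
    cv2.imwrite(name,im)
E
python3 - <<'E'
from h import *
import pickle
s=viewer.get_image("side");t=viewer.get_image("top")
pickle.dump((s,t),open("im0.pkl","wb"))
crop(t,"pics/t_con.png",280,140,400,230,6.5)
crop(t,"pics/t_tray.png",190,190,310,270,6.5)
crop(s,"pics/s_con.png",280,160,420,285,5)
crop(s,"pics/s_tray.png",200,140,300,250,5)
E
```

```text
(no output)
```

View pics/t_con.png

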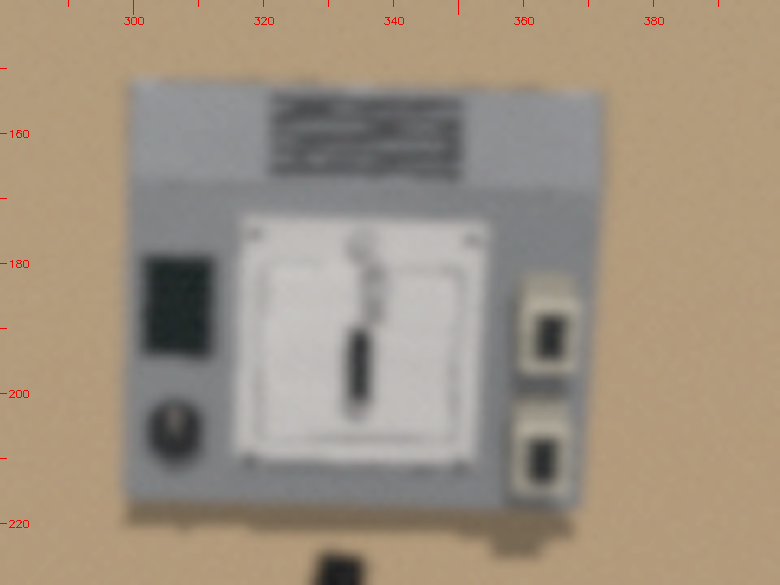

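View pics/s_con.png

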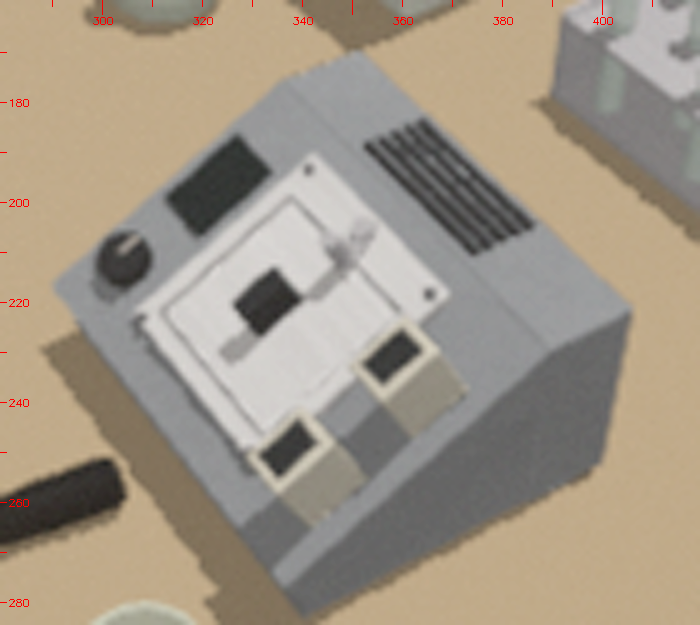

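View pics/t_tray.png

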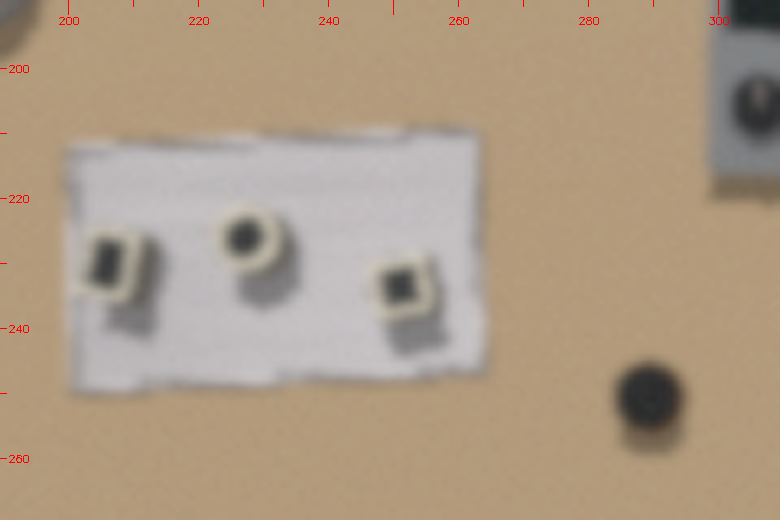

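View pics/s_tray.png

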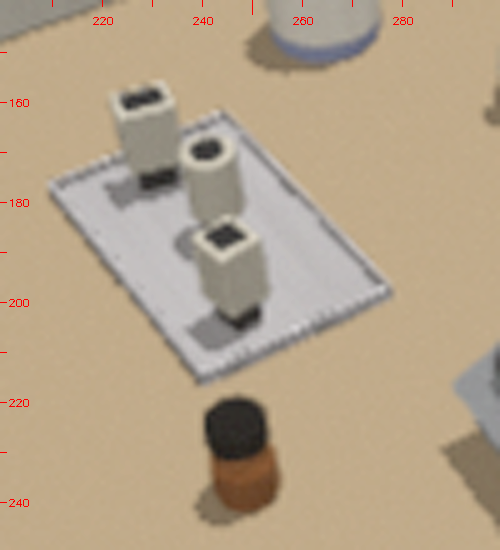

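```bash
cat > fit.py <<'E'
from h import *
import pickle
from scipy.optimize import least_squares
s,t=pickle.load(open("im0.pkl","rb"))
def conT(p): return np.array([p[0],p[1],0]),R.from_euler('z',p[2],degrees=True).as_matrix()
Fr=R.from_euler('y',-28,degrees=True).as_matrix()
def con2w(p,P): o,M=conT(p); return np.atleast_2d(P)@M.T+o
def face2w(p,P): return con2w(p,np.atleast_2d(P)@Fr.T+[0,0,.078])
if __name__=="__main__":
    F=np.array([[-40,85,12],[-35,-85,44],[25,-85,44],[0,0,29]])/1e3
    ut=np.array([[306,205],[362.5,210.5],[363.8,191],[334.5,195.5]])
    us=np.array([[304.5,209.5],[337,249],[358,231],[332,216]])
    def res(p):
        W=face2w(p,F); return np.r_[(proj(t,W)-ut).ravel(),(proj(s,W)-us).ravel()]
    r=least_squares(res,[.5,0,0],x_scale=[.1,.1,10]); print(r.x); print(r.fun.reshape(-1,2).round(2))
    p=r.x; pickle.dump(p,open("con.pkl","wb"))
    print("face",face2w(p,[[0,0,0],[0,0,.029],[.0565,0,.02],[.0395,0,.02]]))
    for d,n,b,sc in((t,"t",(280,140,400,230),6.5),(s,"s",(280,160,420,285),5)):
        im=cv2.resize(d["img"][b[1]:b[3],b[0]:b[2]],None,fx=sc,fy=sc,interpolation=cv2.INTER_CUBIC)
        def poly(P,col):
            q=proj(d,P); q=((q-[b[0],b[1]]+.5)*sc).astype(int); cv2.polylines(im,[q],True,col,1)
        rect=lambda a,b_,z,cx=0,cy=0:np.array([[cx+a/2,cy+b_/2,z],[cx+a/2,cy-b_/2,z],[cx-a/2,cy-b_/2,z],[cx-a/2,cy+b_/2,z]])/1e3
        poly(face2w(p,rect(84,90,5)),(0,0,255)); poly(face2w(p,rect(28,12,29)),(0,255,0)); poly(face2w(p,rect(28,12,5)),(0,255,0))
        c=np.linspace(0,6.28,20)
        for z in(10,30): poly(face2w(p,np.c_[39.5+5*np.cos(c),5*np.sin(c),0*c+z]/1e3),(255,0,0))
        poly(face2w(p,np.c_[56.5+5*np.cos(c),5*np.sin(c),0*c+10]/1e3),(255,255,0))
        x1=(.118-.078)/np.tan(np.radians(28))
        poly(con2w(p,[[x1,.11,.118],[x1,-.11,.118]]),(255,0,255))
        for y in(.11,-.11): poly(con2w(p,[[x1,y,.118],[-.08,y,.078-.08*np.tan(np.radians(28))]]),(255,0,255))
        cv2.imwrite(f"pics/ov_{n}.png",im)
E
python3 fit.py
```

```text
[ 0.5566524  -0.01283384 -4.51874739]
[[ 0.01  0.07]
 [-0.12 -0.06]
 [ 0.26  0.59]
 [ 0.18  0.73]
 [ 0.32 -0.4 ]
 [ 0.21 -0.62]
 [ 0.26 -0.64]
 [-0.09  0.69]]
face [[ 0.5566524  -0.01283384  0.078     ]
 [ 0.54308004 -0.01176121  0.10360548]
 [ 0.59702362 -0.01602442  0.1221841 ]
 [ 0.58206017 -0.01484184  0.11420308]]
```

View pics/ov_t.png

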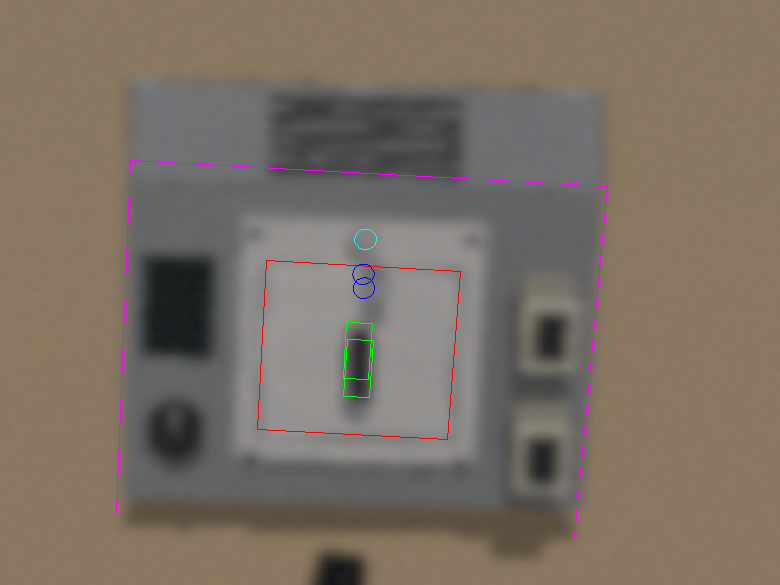

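View pics/ov_s.png

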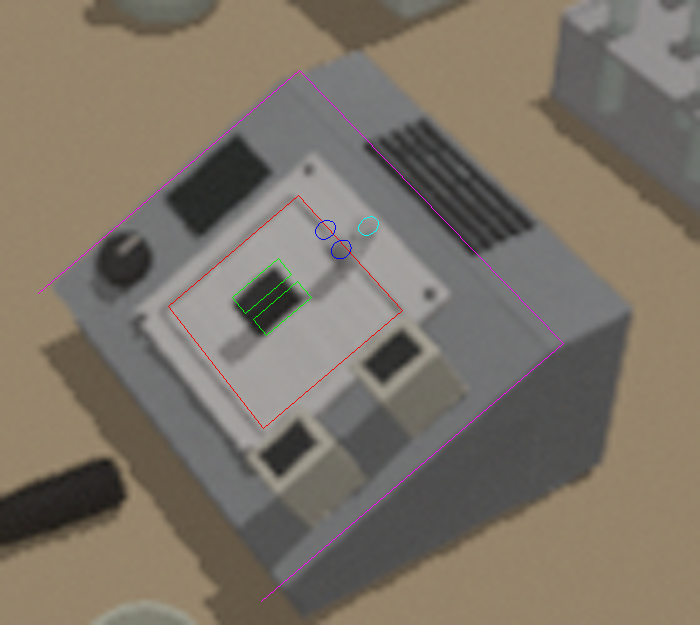

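Run:
```python
from h import *
import pickle
s,t=pickle.load(open("im0.pkl","rb"))
def cr(d,name,u0,v0,u1,v1,sc,lo,hi):
    e=dict(d); im=(d["img"].astype(float)-lo)/(hi-lo)*190; e["img"]=np.clip(im,0,196).astype(np.uint8); crop(e,name,u0,v0,u1,v1,sc)
cr(t,"pics/t_z.png",312,168,372,216,13,90,190)
cr(s,"pics/s_z.png",300,185,375,260,8,90,200)
```

```text
(no output)
```

View pics/t_z.png

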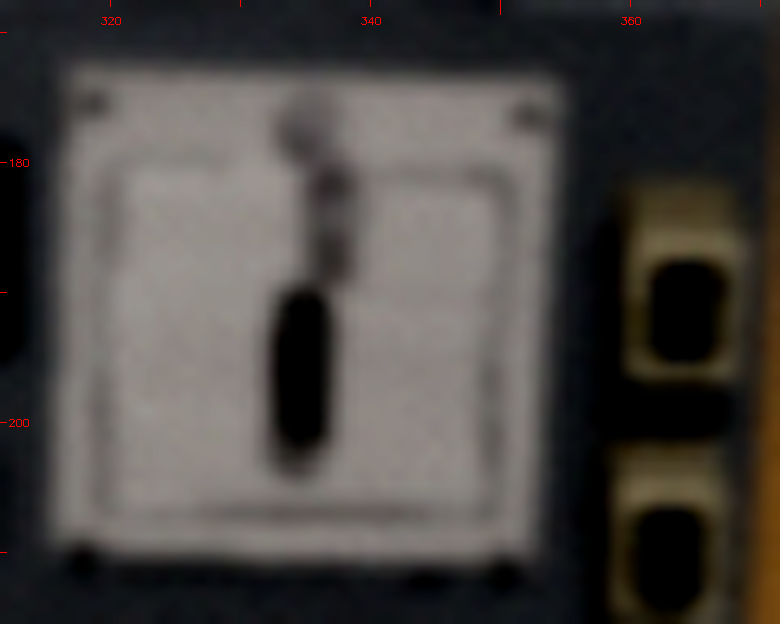

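View pics/s_z.png

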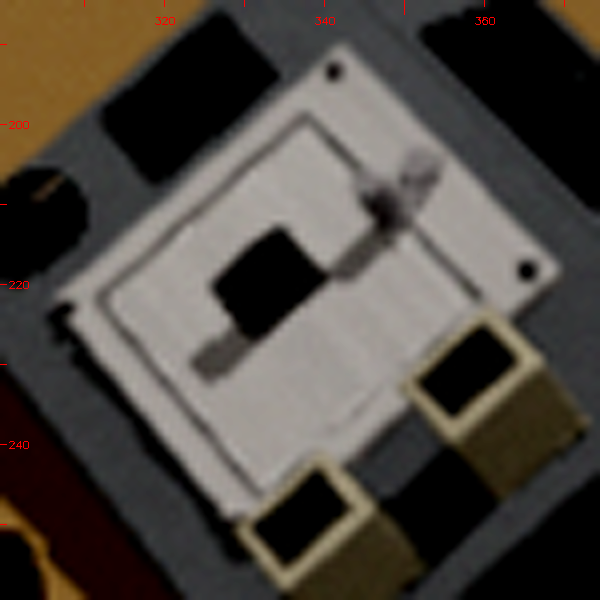

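```bash
cat > fit2.py <<'E'
from fit import *
F=np.array([[-40,85,12],[-35,-85,44],[25,-85,44],[42.7,45.7,5],[42.7,-45.7,5],[-42.7,45.7,5],[-42.7,-45.7,5]])/1e3
ut=np.array([[306,205],[362.8,210.],[364,191.1],[320.5,180.2],[350.35,181.3],[319.2,207],[349.2,207.5]])
us=np.array([[304.5,209.5],[337.5,249.6],[358.75,231],[337.4,199.25],[360.75,222.6],[312.25,221.75],[332.25,245.75]])
def res(p,sep=False):
    W=face2w(p,F); a,b=(proj(t,W)-ut),(proj(s,W)-us); return np.r_[a.ravel(),b.ravel()]
for nm,f in(("both",res),("top",lambda p:res(p)[:14]),("side",lambda p:res(p)[14:])):
    r=least_squares(f,[.5,0,0],x_scale=[.1,.1,10],loss='soft_l1'); print(nm,r.x)
    print(f(r.x).reshape(-1,2).round(2).tolist())
    if nm=="both": pickle.dump(r.x,open("con.pkl","wb"));pp=r.x
p=pp
print("face",face2w(p,[[0,0,0],[0,0,.029],[.0565,0,.02],[.0395,0,.02]]))
for d,n,b,sc in((t,"t",(280,140,400,230),6.5),(s,"s",(280,160,420,285),5)):
        im=cv2.resize(d["img"][b[1]:b[3],b[0]:b[2]],None,fx=sc,fy=sc,interpolation=cv2.INTER_CUBIC)
        def poly(P,col):
            q=proj(d,P); q=((q-[b[0],b[1]]+.5)*sc).astype(int); cv2.polylines(im,[q],True,col,1)
        rect=lambda a,b_,z,cx=0,cy=0:np.array([[cx+a/2,cy+b_/2,z],[cx+a/2,cy-b_/2,z],[cx-a/2,cy-b_/2,z],[cx-a/2,cy+b_/2,z]])/1e3
        poly(face2w(p,rect(84,90,5)),(0,0,255)); poly(face2w(p,rect(28,12,29)),(0,255,0)); poly(face2w(p,rect(28,12,5)),(0,255,0))
        c=np.linspace(0,6.28,20)
        for z in(10,30): poly(face2w(p,np.c_[39.5+5*np.cos(c),5*np.sin(c),0*c+z]/1e3),(255,0,0))
        poly(face2w(p,np.c_[56.5+5*np.cos(c),5*np.sin(c),0*c+10]/1e3),(255,255,0))
        cv2.imwrite(f"pics/ov2_{n}.png",im)
E
python3 fit2.py
```

```text
both [ 0.55519772 -0.01367918 -3.59870863]
[[0.49, 0.99], [0.18, 0.48], [0.37, 0.51], [-0.12, -0.13], [0.36, -0.08], [0.13, -0.54], [-0.15, 0.07], [-0.34, 0.39], [0.14, -0.67], [-0.26, -0.36], [1.31, -0.69], [-0.52, -0.88], [0.2, -0.17], [0.08, 0.44]]
top [ 0.55570694 -0.0131155  -3.47723641]
[[0.33, 0.89], [0.02, 0.25], [0.17, 0.28], [-0.34, -0.26], [0.14, -0.27], [-0.03, -0.67], [-0.31, -0.12]]
side [ 0.5546455  -0.01447042 -3.72458749]
[[-0.3, 0.62], [0.05, -0.32], [-0.3, 0.0], [1.37, -0.42], [-0.51, -0.54], [0.21, 0.08], [0.03, 0.76]]
face [[ 0.55519772 -0.01367918  0.078     ]
 [ 0.54160989 -0.01282461  0.10360548]
 [ 0.59561497 -0.0162211   0.1221841 ]
 [ 0.58063446 -0.01527895  0.11420308]]
```

```bash
python3 -c "
import cv2,numpy as np
a=cv2.imread('pics/ov2_t.png');b=cv2.imread('pics/ov2_s.png')
a=cv2.resize(a[180:500,180:520],None,fx=1.17,fy=1.17);b=b[150:480,120:500]
h=max(a.shape[0],b.shape[0]);o=np.zeros((h,a.shape[1]+b.shape[1],3),np.uint8);o[:a.shape[0],:a.shape[1]]=a;o[:b.shape[0],a.shape[1]:]=b
cv2.imwrite('pics/ov2.png',o);print(o.shape)"
```

```text
(374, 778, 3)
```

View pics/ov2.png

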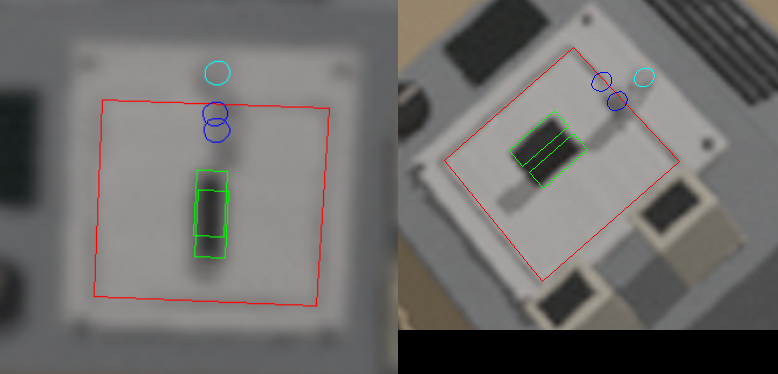

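Run:
```python
from h import *
import pickle
s,t=pickle.load(open("im0.pkl","rb"))
p=lambda n,x:print(n,np.round(x,4))
for uv in [(404.5,192.5),(461,191.5),(467,245),(408.5,246.5)]: p("mat",onz(t,uv,.003))
for uv in [(200,211.5),(263,210),(264,247.5),(201,250)]: p("tray t",onz(t,uv,.01))
for uv in [(210,177),(223.5,162),(277.5,197.5),(239.5,215.5)]: p("tray s",onz(s,uv,.01))
p("oblong t",onz(t,(206.5,229.8),.065)); p("oblong s",onz(s,(227,159.5),.065)); print(tri(t,(206.5,229.8),s,(227,159.5)))
p("round",onz(t,(227.5,226),.065));p("square t",onz(t,(251.2,233.5),.065)); p("square s",onz(s,(226,186.5),.065))
for n,uv,z in(("bottle",(438,141),.15),("beaker",(375,245),.05),("flask",(231,152),.05),("jar",(180,180),.1),("vial",(289,251),.055),("sd",(331,245),.02),("sdtip",(328,266),.01)): p(n,onz(t,uv,z))
crop(t,"pics/t_ob.png",195,215,265,245,11)
crop(s,"pics/s_ob.png",205,145,275,215,8)
crop(t,"pics/t_grip.png",40,280,200,400,4.5)
crop(s,"pics/s_grip.png",50,10,150,140,4.5)
st=monitor.state()
print(proj(t,st["eef_pos"]),proj(s,st["eef_pos"]),proj(s,st["eef_pos"]-[0,0,.008]),proj(s,st["eef_pos"]+[0,0,.008]))
```

```text
mat [ 0.5631 -0.2416  0.003 ]
mat [ 0.5618 -0.4245  0.003 ]
mat [ 0.3899 -0.4321  0.003 ]
mat [ 0.3901 -0.2455  0.003 ]
tray t [0.5175 0.4118 0.01  ]
tray t [0.5172 0.2128 0.01  ]
tray t [0.3988 0.2108 0.01  ]
tray t [0.3963 0.4077 0.01  ]
tray s [0.3968 0.403  0.01  ]
tray s [0.4598 0.4465 0.01  ]
tray s [0.5159 0.21   0.01  ]
tray s [0.3975 0.2074 0.01  ]
oblong t [0.4552 0.3786 0.065 ]
oblong s [0.4515 0.3805 0.065 ]
(array([0.45319415, 0.37907583, 0.06559324]), np.float64(0.004094539384609478))
round [0.4651 0.3151 0.065 ]
square t [0.4405 0.2434 0.065 ]
square s [0.3991 0.2733 0.065 ]
bottle [ 0.6938 -0.3199  0.15  ]
beaker [ 0.3962 -0.1334  0.05  ]
flask [0.6984 0.3069 0.05  ]
jar [0.6042 0.4509 0.1   ]
vial [0.3849 0.1302 0.055 ]
sd [0.4007 0.0006 0.02  ]
sdtip [0.336  0.0116 0.01  ]
[[142.51216871 317.28155442]] [[110.61089847 113.12926069]] [[111.78517614 115.8736231 ]] [[109.42376086 110.3548438 ]]
```

View pics/t_ob.png

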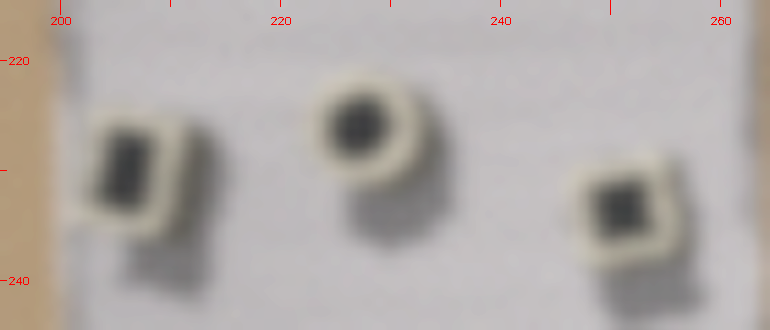

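View pics/s_ob.png

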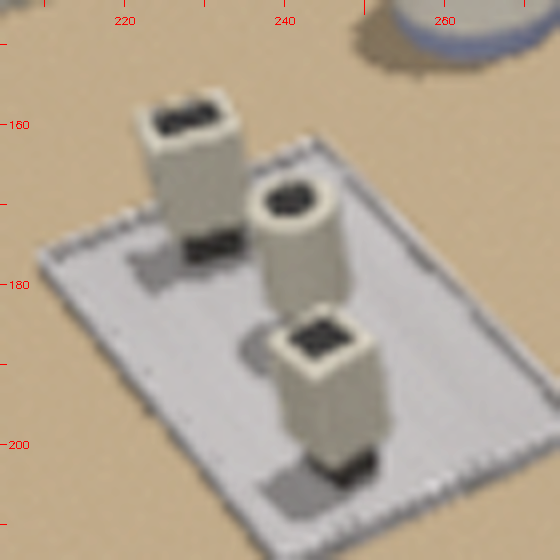

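View pics/s_grip.png

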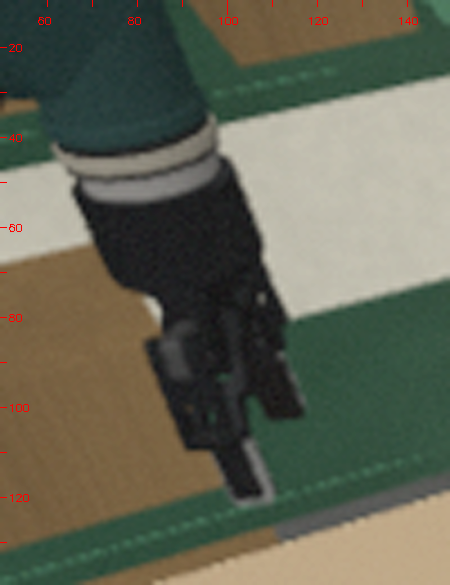

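Run:
```python
from h import *
import pickle
from scipy.optimize import least_squares
s,t=pickle.load(open("im0.pkl","rb"))
C=np.array([[17,13,65],[17,-13,65],[-17,-13,65],[-17,13,65]])/1e3
ut=np.array([(203.6,224.3),(211.2,225.4),(209.2,235.8),(201.3,234)])
us=np.array([(232.25,155.75),(234.9,160.5),(224.5,163.5),(222,157.6)])
def W(p): return C@R.from_euler('z',p[2],degrees=True).as_matrix().T+[p[0],p[1],0]
for nm,f in(("both",lambda p:np.r_[(proj(t,W(p))-ut).ravel(),(proj(s,W(p))-us).ravel()]),("t",lambda p:(proj(t,W(p))-ut).ravel()),("s",lambda p:(proj(s,W(p))-us).ravel())):
    r=least_squares(f,[.45,.38,-10],x_scale=[.1,.1,10]);print(nm,r.x,r.fun.reshape(-1,2).round(1).tolist())
# foot in side
print(proj(s,[[r.x[0],r.x[1],.003]]))
```

```text
both [  0.45515922   0.37903606 -10.97135446] [[-0.4, -0.7], [0.5, -0.4], [0.3, 0.3], [-0.3, 0.6], [0.8, -0.4], [0.4, -0.2], [-0.9, -0.2], [-0.5, 0.7]]
t [  0.45500651   0.37911096 -11.8062574 ] [[-0.3, -0.7], [0.5, -0.3], [0.2, 0.4], [-0.4, 0.6]]
s [ 0.45528027  0.37892779 -9.71776702] [[0.7, -0.4], [0.5, -0.3], [-0.7, -0.1], [-0.5, 0.8]]
[[231.96760867 175.74916429]]
```

```bash
python3 -m handwheel '[[[20,-30,0,0,-1],[34,-48,0,-8,-1],[34,-48,0,-8,-1],[34,-48,0,-8,-1],[34,-48,0,0,-1],[34,-48,0,0,-1],[34,-48,0,0,-1],[34,-48,0,0,-1],[34,-48,0,0,-1],[20,-30,0,0,-1]]]' 60
```

```text
clock: 1.45
eef_pos: [0.5368, 0.0463, 0.2358]
orientation: [-179.9, -0.0, 132.0]
contact_force: [0.2, 1.1, -0.2]
opening: 0.0003
```

```bash
python3 -m handwheel '[[[15,-30,-30,0,-1],[6,-15,-42,0,-1],[0,0,0,0,-1]]]'
python3 - <<'E'
from h import *
s=viewer.get_image("side");t=viewer.get_image("top");st=monitor.state();print(st["eef_pos"],st["orientation"])
print(proj(s,st["eef_pos"]-[0,0,.008]),proj(t,st["eef_pos"]-[0,0,.008]))
crop(s,"pics/a_s.png",290,130,390,250,5)
E
```

```text
clock: 1.82
eef_pos: [0.5595, -0.0032, 0.1617]
orientation: [-179.9, -0.0, 131.7]
contact_force: [-0.5, 0.3, 1.0]
opening: -0.0001
[ 0.56181045 -0.00217476  0.16669978] [179.70706367   0.33049001 131.8158956 ]
[[336.34153605 193.85649508]] [[331.95900549 187.31133812]]
```

View pics/a_s.png

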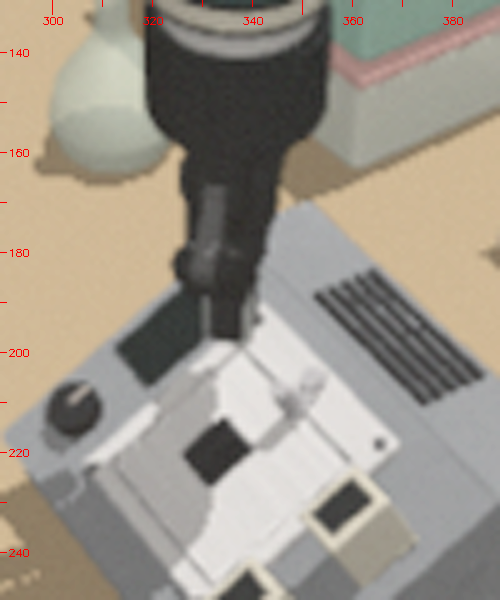

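```bash
python3 -m handwheel '[[[0,0,0,0,-1]]]'
python3 - <<'E'
from h import *
for i in range(4):
    s=viewer.get_image("side");st=monitor.state();print(st["clock"],st["eef_pos"],st["orientation"],st["qd"].round(1),proj(s,st["eef_pos"]-[0,0,.008]))
crop(s,"pics/a_s2.png",320,170,360,215,12)
E
```

```text
clock: 2.05
eef_pos: [0.5627, -0.0014, 0.1692]
orientation: [179.5, 0.5, 131.9]
contact_force: [0.4, 0.3, 1.0]
opening: 0.0
2.1 [ 0.56271611 -0.00131255  0.16933163] [179.53143093   0.49379356 131.88638322] [ 0.1  0.   0.3 -0.1 -0.2 -0. ] [[336.45789278 192.63448263]]
2.15 [ 0.56262679 -0.00133375  0.1690776 ] [179.54604947   0.48671917 131.89001162] [-0.2  0.1  0.6 -0.2 -0.2 -0.1] [[336.42982078 192.73778622]]
2.2 [ 0.56246006 -0.00146553  0.16872482] [179.5730593    0.46768354 131.88328087] [-0.2  0.3  0.6 -0.2 -0.1 -0.1] [[336.4022724  192.91342754]]
2.25 [ 0.56228705 -0.00155322  0.16832443] [179.60122095   0.44122774 131.87377252] [-0.1  0.4  0.5 -0.1 -0.1 -0.1] [[336.36069329 193.09487921]]
```

View pics/a_s2.png

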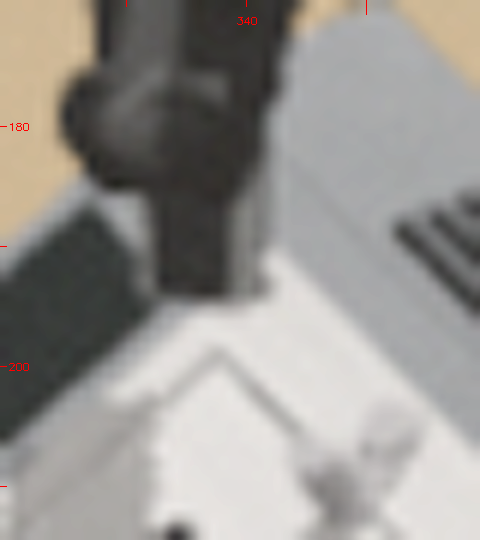

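```bash
python3 -m handwheel '[[[-3,3,-10,0,-1],[-2,0,-14,0,-1],[0,0,-10,0,-1],[0,0,-5,0,-1],[0,0,0,0,-1],[0,0,0,0,-1]]]'
```

```text
clock: 3.0
eef_pos: [0.5561, 0.0023, 0.1259]
orientation: [179.7, 0.4, 131.9]
contact_force: [-0.0, 0.7, 0.5]
opening: 0.0001
```

```bash
python3 -m handwheel '[[[3,-4,1,0,-1],[3,-4,1,0,-1],[3,-4,1,0,-1],[3,-4,1,0,-1],[3,-4,1,0,-1],[3,-4,1,0,-1],[2,-2,0,0,-1],[0,0,0,0,-1]]]'
python3 - <<'E'
from h import *
s=viewer.get_image("side");t=viewer.get_image("top")
crop(s,"pics/b_s.png",310,170,380,240,8)
E
```

```text
clock: 4.0
eef_pos: [0.5771, -0.0235, 0.1359]
orientation: [179.5, 0.2, 132.0]
contact_force: [-2.9, 2.4, 1.7]
opening: 0.0001
```

View pics/b_s.png

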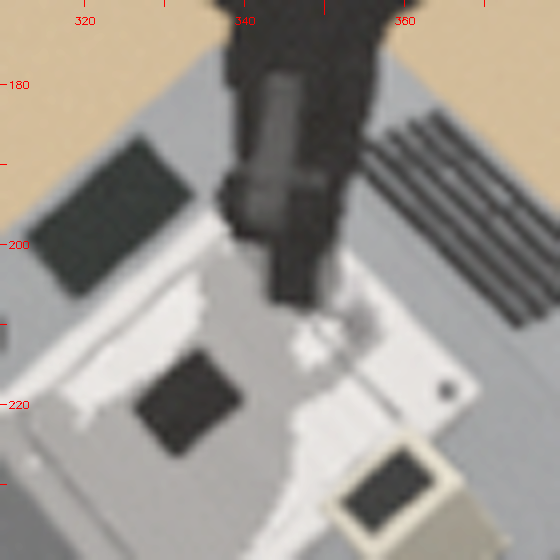

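```bash
python3 -m handwheel '[[[-5,6,0,0,-1],[-3,3,15,0,0],[-5,0,30,8,0],[-5,0,25,10,0],[0,0,0,10,0],[0,0,0,10,0],[0,0,0,5,0]]]'
python3 - <<'E'
from h import *
import pickle
from fit import face2w
p=pickle.load(open("con.pkl","rb"))
s=viewer.get_image("side");t=viewer.get_image("top")
for th in (.9,1.1,1.3,1.5,1.65):
  P=face2w(p,[[.0565-.017*np.cos(th),-.017*np.sin(th),.01],[.0565-.017*np.cos(th),-.017*np.sin(th),.03]]);print(th,proj(s,P).round(1).tolist())
crop(s,"pics/c_s.png",310,170,380,240,8)
E
```

```text
clock: 4.97
eef_pos: [0.5603, -0.0158, 0.2121]
orientation: [179.8, 1.0, 176.4]
contact_force: [0.6, -0.3, -0.6]
opening: 0.0427
0.9 [[352.6, 211.3], [349.6, 207.4]]
1.1 [[354.0, 211.0], [350.9, 207.1]]
1.3 [[355.3, 210.4], [352.3, 206.5]]
1.5 [[356.5, 209.6], [353.5, 205.7]]
1.65 [[357.3, 208.9], [354.3, 205.0]]
```

View pics/c_s.png

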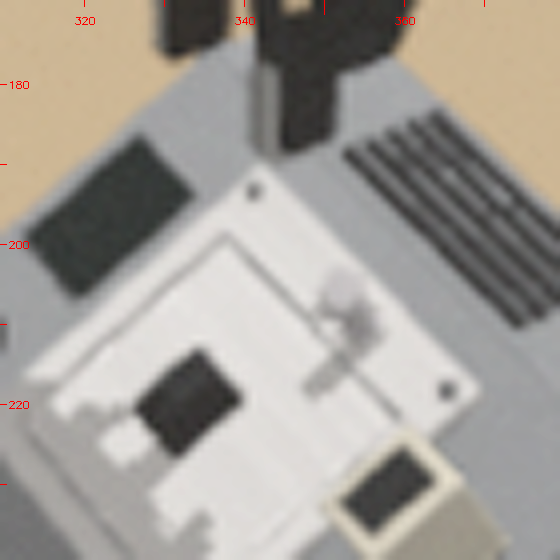

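```bash
python3 -m handwheel '[[[-6,1,-15,0,0],[-8,1,-30,0,0],[-4,1,-30,0,0],[0,0,-14,0,0],[0,0,-6,0,0],[0,0,0,0,0],[0,0,0,0,0]]]' 30
python3 - <<'E'
from h import *
s=viewer.get_image("side");print(monitor.state()["eef_pos"])
E
```

```text
clock: 5.95
eef_pos: [0.5451, -0.0136, 0.1201]
orientation: [179.9, 1.6, 175.7]
contact_force: [-0.5, -0.1, 0.3]
opening: 0.0427
[ 0.54512894 -0.01358315  0.1201188 ]
```

```bash
python3 -m handwheel '[[[-2,0,-8,0,0],[-2,0,-8,0,0],[-1,0,-6,1,0],[0,0,-3,0,0],[0,0,0,0,0]]]' 30
python3 - <<'E'
from h import *
s=viewer.get_image("side");st=monitor.state();print(st["eef_pos"],st["orientation"])
crop(s,"pics/d_s.png",300,170,370,245,8)
E
```

```text
clock: 6.62
eef_pos: [0.5401, -0.0137, 0.0941]
orientation: [179.9, 1.7, 176.7]
contact_force: [0.0, -0.1, -0.5]
opening: 0.0428
[ 0.54013997 -0.0136506   0.09425987] [179.88566191   1.73303484 176.71414726]
```

View pics/d_s.png

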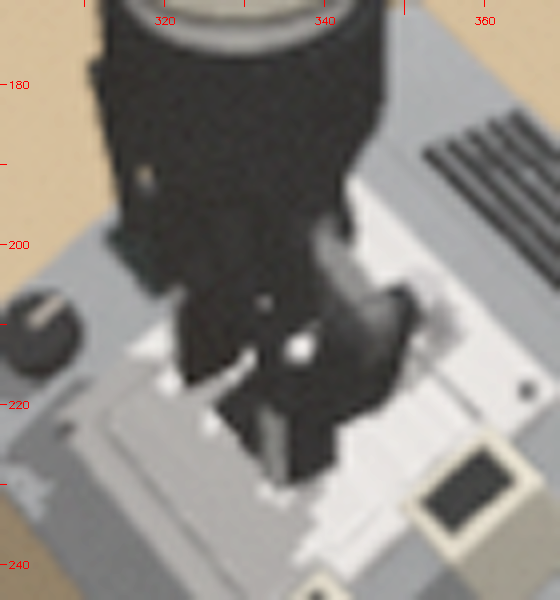

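```bash
python3 -m handwheel '[[[0,0,0,0,-1],[0,0,0,0,-1],[0,0,0,0,-1],[0,0,0,0,-1]]]' 35
```

```text
clock: 7.18
eef_pos: [0.5405, -0.0137, 0.0948]
orientation: [179.9, 1.8, 176.7]
contact_force: [-0.5, -0.3, -1.0]
opening: 0.0111
```

```bash
python3 -m handwheel '[[[-1,0,2,0,-1],[-2,0,4,0,-1],[-2,0,4,0,-1],[-2,0,4,0,-1],[-3,0,6,0,-1],[-3,0,8,0,-1],[-2,0,14,0,-1],[0,0,18,0,-1]]]'
python3 - <<'E'
from h import *
s=viewer.get_image("side");st=monitor.state();print(st["eef_pos"],st["orientation"],st["contact_force"],st["opening"])
crop(s,"pics/e_s.png",290,150,390,250,6)
E
```

```text
clock: 8.18
eef_pos: [0.5231, -0.0136, 0.1572]
orientation: [179.9, 1.6, 176.7]
contact_force: [0.1, -0.6, -1.5]
opening: 0.0114
[ 0.52486159 -0.01377993  0.16067914] [179.90912297   1.95099423 176.71876577] [0.19456146 0.05401869 1.4162865 ] 0.011199342171549484
```

View pics/e_s.png

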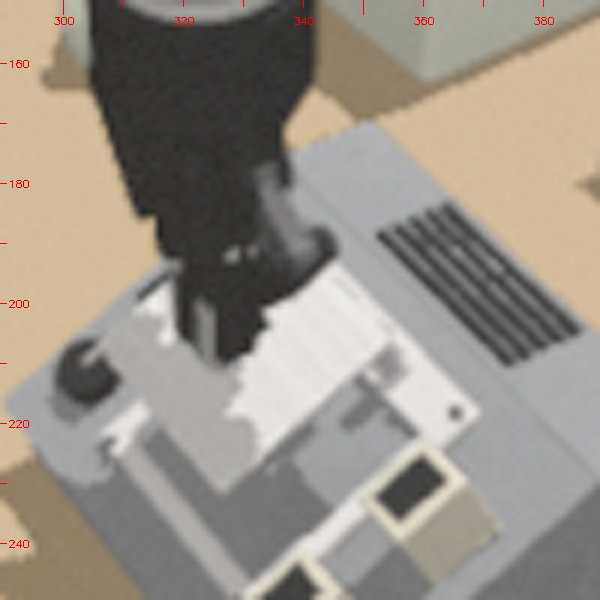

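```bash
python3 -m handwheel '[[[0,0,30,0,-1],[0,-10,35,0,-1],[-4,-25,20,0,-1],[-8,-45,0,0,-1],[-8,-50,0,0,-1],[-8,-50,0,0,-1],[-8,-50,0,0,-1],[-8,-45,0,0,-1],[-8,-30,0,0,-1],[-6,-15,0,0,-1],[0,0,0,0,-1],[0,0,0,0,-1]]]'
python3 - <<'E'
from h import *
s=viewer.get_image("side");st=monitor.state();print(st["eef_pos"],st["orientation"],st["contact_force"],st["opening"])
crop(s,"pics/f_s.png",320,150,500,400,2.4)
E
```

```text
clock: 9.72
eef_pos: [0.4651, -0.3418, 0.2559]
orientation: [-179.9, 2.7, 177.0]
contact_force: [-0.4, 0.7, -1.8]
opening: 0.0106
[ 0.46514325 -0.34169183  0.25594695] [-179.90577743    2.68480167  177.00948803] [-0.15553183  0.08892648 -0.94883071] 0.011002881284622654
```

View pics/f_s.png

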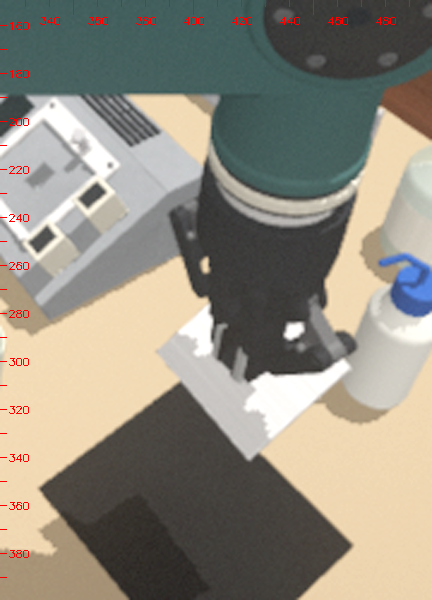

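```bash
python3 -m handwheel '[[[0,0,-20,0,-1],[0,0,-40,0,-1],[0,0,-45,0,-1],[0,1,-40,0,-1],[0,1,-25,0,-1],[0,1,-12,0,-1],[0,0,-5,0,-1],[0,0,0,0,-1],[0,0,0,0,-1]]]'
python3 - <<'E'
from h import *
s=viewer.get_image("side");st=monitor.state();print(st["eef_pos"],st["orientation"],st["contact_force"],st["opening"])
E
```

```text
clock: 10.9
eef_pos: [0.471, -0.3308, 0.0704]
orientation: [-179.6, 3.3, 177.8]
contact_force: [0.2, 0.0, -0.7]
opening: 0.0112
[ 0.47106707 -0.33086478  0.07053258] [-179.57218665    3.3199747   177.80472497] [-0.52775507  0.46197633 -0.87904378] 0.010868558443222678
```

```bash
python3 -m handwheel '[[[0,0,-8,0,-1],[0,0,-8,0,-1],[0,0,-5,0,-1],[0,0,-3,0,-1],[0,0,-3,0,-1],[0,0,-2,0,-1]]]' 25;  python3 - <<'E'
from h import *
s=viewer.get_image("side");st=monitor.state();print(st["eef_pos"],st["orientation"],st["contact_force"],st["opening"])
E
```

```text
clock: 11.7
eef_pos: [0.4713, -0.3316, 0.0406]
orientation: [-179.5, 3.4, 177.8]
contact_force: [-0.5, -0.4, -1.0]
opening: 0.0111
[ 0.47133868 -0.33159754  0.04047568] [-179.50285262    3.40191972  177.76997521] [ 0.04554825  0.24985285 -1.1358099 ] 0.011247669003359145
```

Now on the mat's surface nearly; lower and roll flat (+x, −z).

```bash
python3 -m handwheel '[[[1,0,-3,0,-1],[2,0,-3,0,-1],[2,0,-3,0,-1],[2,0,-3,0,-1]]]' 20;  python3 - <<'E'
from h import *
s=viewer.get_image("side");st=monitor.state();print(st["eef_pos"],st["orientation"],st["contact_force"],st["opening"])
crop(s,"pics/g_s.png",330,250,490,400,4)
E
```

```text
clock: 12.25
eef_pos: [0.4787, -0.3324, 0.0356]
orientation: [-179.4, 3.4, 177.8]
contact_force: [-3.6, 2.0, 7.0]
opening: 0.0111
[ 0.47895854 -0.33233635  0.03540604] [-179.39054337    3.43845668  177.80456883] [-2.5683684   1.82652771  5.63791705] 0.011069858956531054
```

View pics/g_s.png

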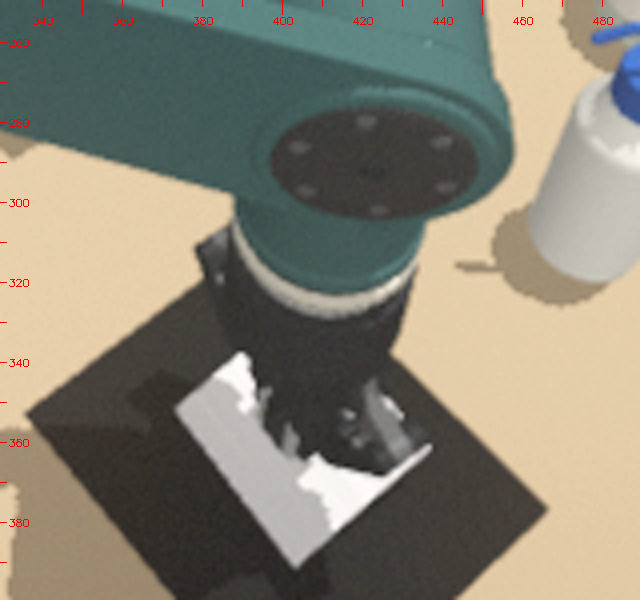

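```bash
python3 -m handwheel '[[[2,0,-3,0,-1],[2,0,-3,0,-1],[2,0,-3,0,-1],[1,0,-3,0,-1]]]' 20;  python3 - <<'E'
from h import *
s=viewer.get_image("side");st=monitor.state();print(st["eef_pos"],st["orientation"],st["contact_force"],st["opening"])
crop(s,"pics/g_s2.png",330,250,490,400,4)
E
```

```text
clock: 12.8
eef_pos: [0.4858, -0.333, 0.0303]
orientation: [-179.3, 3.4, 177.8]
contact_force: [-2.4, 2.6, 8.2]
opening: 0.0113
[ 0.48588835 -0.33295579  0.0302433 ] [-179.27995755    3.38724175  177.85226015] [-2.06689212  1.41892142  7.60903572] 0.011102965037712293
```

View pics/g_s2.png

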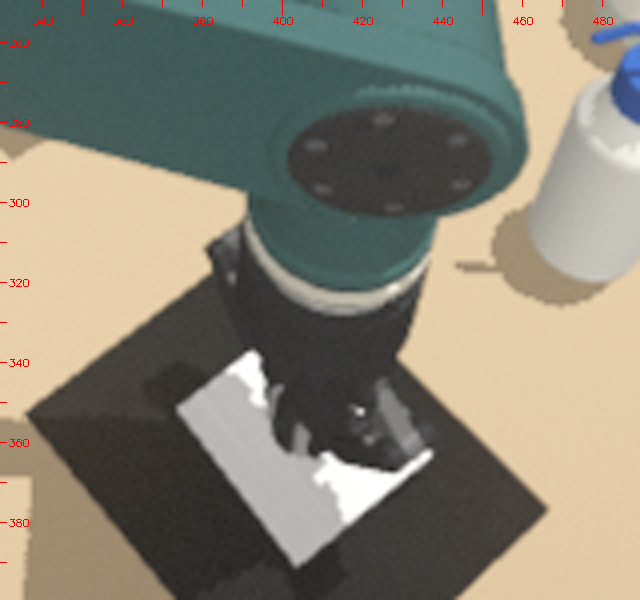

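```bash
python3 -m handwheel '[[[2,0,-4,0,-1],[2,0,-4,0,-1],[2,0,-4,0,-1],[1,0,-4,0,-1],[0,0,-4,0,-1]]]' 20;  python3 - <<'E'
from h import *
s=viewer.get_image("side");st=monitor.state();print(st["eef_pos"],st["orientation"],st["contact_force"],st["opening"])
crop(s,"pics/g_s3.png",330,250,490,400,4)
E
```

```text
clock: 13.48
eef_pos: [0.494, -0.3335, 0.021]
orientation: [-179.2, 3.5, 177.9]
contact_force: [-7.7, 6.0, 21.5]
opening: 0.0109
[ 0.49400168 -0.33351685  0.02103391] [-179.17273251    3.47643913  177.90826575] [-5.75971035  3.98972509 13.94360496] 0.01118783302204793
```

View pics/g_s3.png

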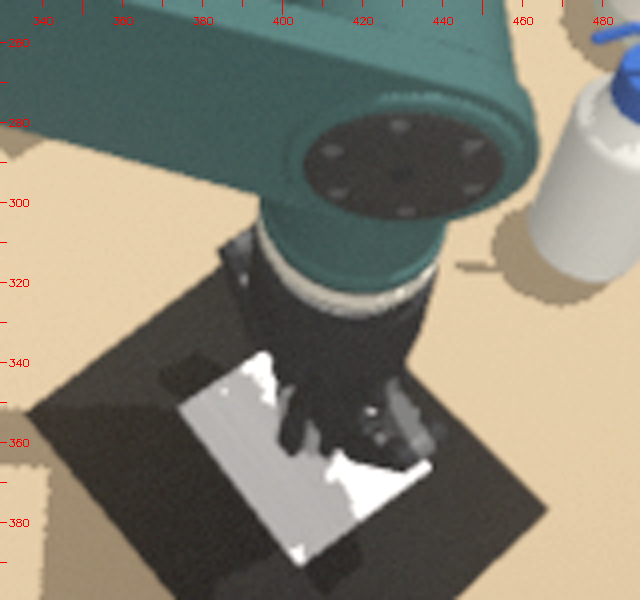

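```bash
python3 -m handwheel '[[[0,0,0,0,-0.6],[0,0,0,0,-0.3],[0,0,0,0,0],[0,0,4,0,0],[0,0,20,0,0],[0,0,40,0,0],[0,0,50,0,0],[0,0,50,0,0],[0,15,20,0,0],[0,50,0,0,0],[0,50,0,0,0],[0,50,0,0,0],[0,60,0,0,0],[0,60,0,0,0]]]' 20;  python3 - <<'E'
from h import *
s=viewer.get_image("side");t=viewer.get_image("top");st=monitor.state();print(st["eef_pos"],st["orientation"],st["contact_force"],st["opening"])
crop(s,"pics/h_s.png",330,280,470,400,4); crop(t,"pics/h_t.png",390,130,490,260,4.5)
E
```

```text
clock: 15.28
eef_pos: [0.4928, -0.0444, 0.2119]
orientation: [-179.2, 3.7, 177.4]
contact_force: [1.2, -0.0, 0.4]
opening: 0.0425
[ 0.49265822 -0.04065501  0.21202891] [-179.295758      3.71379782  177.85637526] [ 0.59694174 -1.57952694  0.04788582] 0.042685115879328404
```

View pics/h_s.png

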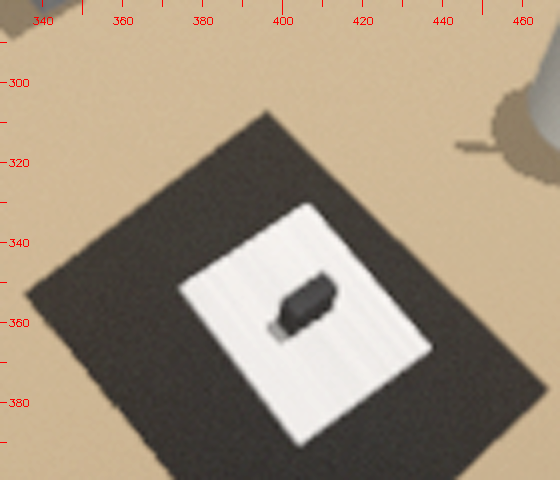

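View pics/h_t.png

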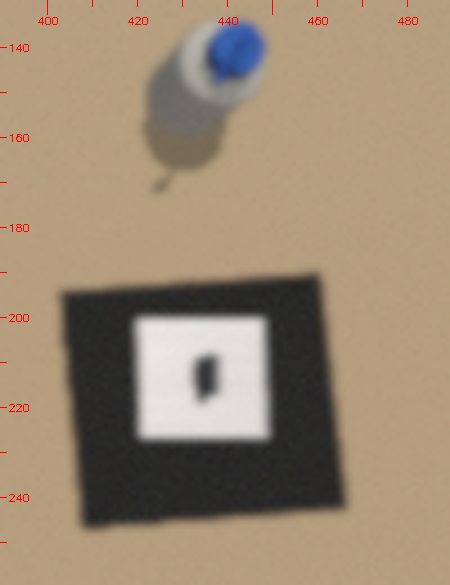

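```bash
python3 -m handwheel '[[[-3,30,0,-4,-0.15],[-4,50,0,-4,-0.15],[-5,55,0,0,-0.15],[-5,55,0,0,-0.15],[-5,55,0,0,-0.15],[-5,55,0,0,-0.15],[-5,55,0,0,-0.15],[-4,40,-10,0,-0.15],[-2,20,-20,0,-0.15],[0,5,-25,0,-0.15],[0,0,-10,0,-0.15],[0,0,0,0,-0.15]]]' 30;  python3 - <<'E'
from h import *
s=viewer.get_image("side");t=viewer.get_image("top");st=monitor.state();print(st["eef_pos"],st["orientation"],st["contact_force"],st["opening"])
crop(s,"pics/i_s.png",290,160,390,270,5);crop(t,"pics/i_t.png",310,165,375,215,12)
E
```

```text
clock: 16.88
eef_pos: [0.4569, 0.3841, 0.1428]
orientation: [-178.9, 4.0, 169.1]
contact_force: [-1.0, -0.2, 0.5]
opening: 0.0359
[0.45738493 0.38463586 0.14442485] [-179.00942822    4.10943728  169.1095508 ] [-0.19639288  0.00987766  0.25043664] 0.0363429711789595
```

View pics/i_s.png

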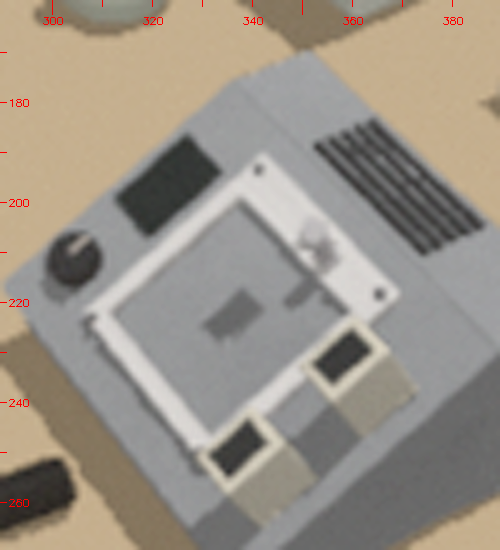

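View pics/i_t.png

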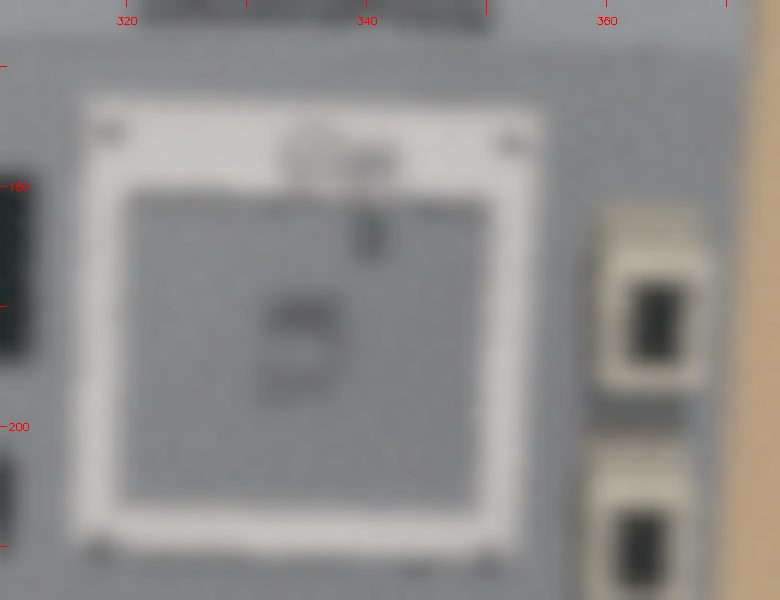

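Run:
```python
from h import *
import pickle
from fit import face2w
p=pickle.load(open("con.pkl","rb"))
s=viewer.get_image("side");t=viewer.get_image("top");pickle.dump((s,t),open("im1.pkl","wb"))
rect=lambda a,b_,z:np.array([[a/2,b_/2,z],[a/2,-b_/2,z],[-a/2,-b_/2,z],[-a/2,b_/2,z]])/1e3
ims=[]
for d,b,sc in((t,(315,170,360,215),8.5),(s,(305,190,360,245),7)):
    im=cv2.resize(d["img"][b[1]:b[3],b[0]:b[2]],None,fx=sc,fy=sc,interpolation=cv2.INTER_CUBIC)
    im=np.clip((im.astype(float)-60)*1.5,0,255).astype(np.uint8)
    for P,c in((rect(26,18,0),(0,0,255)),(rect(87,93,6),(0,255,0)),(rect(87,93,0),(255,0,0))):
        q=((proj(d,face2w(p,P))-[b[0],b[1]]+.5)*sc).astype(int); cv2.polylines(im,[q],True,c,1)
    ims.append(cv2.resize(im,(385,385)))
cv2.imwrite("pics/sock.png",np.hstack(ims))
```

```text
(no output)
```

View pics/sock.png

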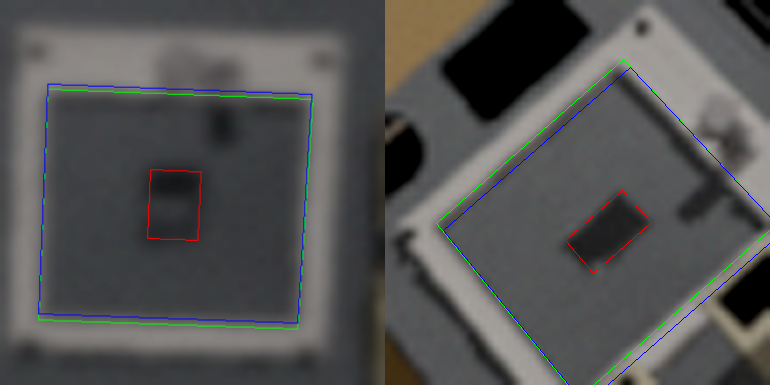

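```bash
python3 -m handwheel '[[[0,-3,-20,0,-0.15],[0,-1,-25,0,-0.15],[0,0,-18,0,-0.15],[0,0,-8,0,-0.15],[0,0,0,0,-0.15],[0,0,0,0,-0.15]]]' 30;  python3 - <<'E'
from h import *
s=viewer.get_image("side");t=viewer.get_image("top");st=monitor.state();print(st["eef_pos"],st["orientation"],st["contact_force"],st["opening"])
crop(s,"pics/j_s.png",195,120,285,220,6)
E
```

```text
clock: 17.82
eef_pos: [0.4615, 0.3824, 0.08]
orientation: [-179.7, 4.7, 169.0]
contact_force: [1.1, 1.2, -0.2]
opening: 0.0362
[0.46151172 0.38245551 0.08000339] [-179.68403768    4.73790698  168.9868856 ] [-0.31792947  0.70635127 -0.33394149] 0.036011020271259964
```

View pics/j_s.png

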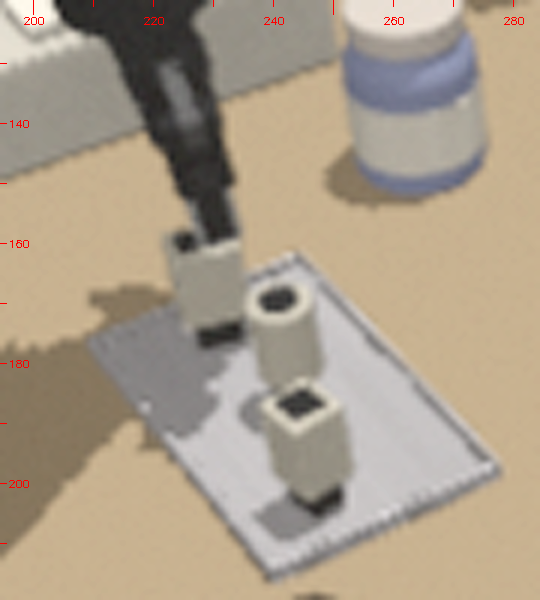

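```bash
python3 -m handwheel '[[[-4,-2,0,0,-0.15],[-3,-1,-6,0,-0.15],[0,0,-12,0,-0.15],[0,0,-12,0,-0.15],[0,0,-8,0,-0.15],[0,0,-4,0,-0.15],[0,0,0,0,-0.15]]]' 30;  python3 - <<'E'
from h import *
s=viewer.get_image("side");t=viewer.get_image("top");st=monitor.state();print(st["eef_pos"],st["orientation"],st["contact_force"],st["opening"])
crop(s,"pics/k_s.png",195,120,285,220,6)
E
```

```text
clock: 18.8
eef_pos: [0.4535, 0.379, 0.0347]
orientation: [-179.6, 4.7, 169.0]
contact_force: [-0.4, -0.4, 0.5]
opening: 0.0361
[0.45385719 0.37928073 0.03538451] [-179.70009513    4.75035666  168.99740844] [0.75789965 0.59233374 0.11290892] 0.0365583543214244
```

View pics/k_s.png

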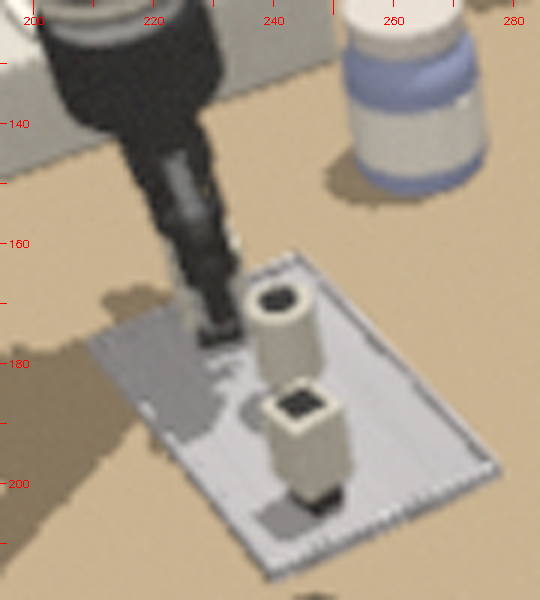

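```bash
python3 -m handwheel '[[[0,0,4,0,-0.15],[0,0,1,0,-0.3],[0,0,0,0,-1],[0,0,0,0,-1],[0,0,0,0,-1],[0,0,0,0,-1]]]' 35;  python3 - <<'E'
from h import *
s=viewer.get_image("side");st=monitor.state();print(st["eef_pos"],st["orientation"],st["contact_force"],st["opening"])
E
```

```text
clock: 19.65
eef_pos: [0.4544, 0.3798, 0.042]
orientation: [-179.8, 4.8, 169.0]
contact_force: [0.2, 0.5, 0.3]
opening: 0.0254
[0.45445215 0.37971969 0.04199546] [-179.79800024    4.83888682  168.98829969] [-0.15542788 -0.46907013 -1.29753194] 0.02589040457939162
```

```bash
python3 -m handwheel '[[[0,0,4,0,-1],[0,0,4,4,-1],[-4,0,0,5,-1],[-10,0,0,2,-1],[-10,0,0,0,-1],[-5,0,0,0,-1],[0,0,0,0,-1],[0,0,0,0,-1]]]' 35;  python3 - <<'E'
from h import *
s=viewer.get_image("side");st=monitor.state();print(st["eef_pos"],st["orientation"],st["contact_force"],st["opening"])
crop(s,"pics/l_s.png",195,120,285,220,6)
E
```

```text
clock: 20.7
eef_pos: [0.4232, 0.3798, 0.0506]
orientation: [-179.8, 4.8, -179.8]
contact_force: [-0.3, 0.5, -0.6]
opening: 0.0258
[0.42318717 0.37976739 0.05058332] [-179.77238839    4.81636043 -179.75996063] [-0.27062637  0.87291466 -0.33714791] 0.025632722758832233
```

View pics/l_s.png

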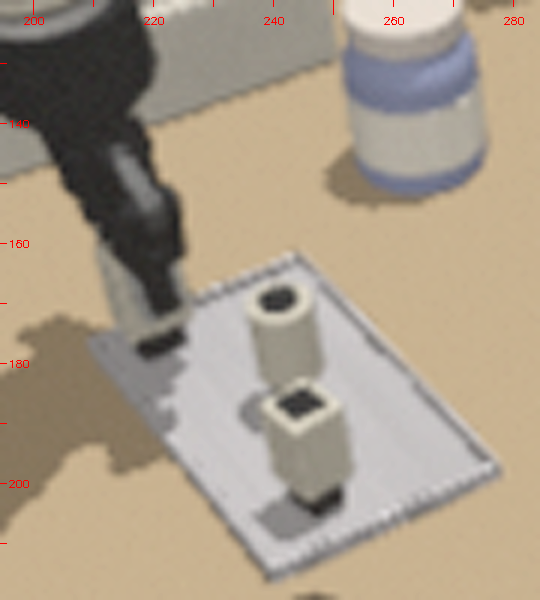

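```bash
python3 -m handwheel '[[[0,0,-4,0,-1],[0,0,-4,0,-1],[0,0,0,0,-1],[-3,0,0,0,-1],[-4,0,0,0,-1],[-4,0,0,0,-1],[-4,0,0,0,-1],[-4,0,0,0,-1]]]' 30;  python3 - <<'E'
from h import *
s=viewer.get_image("side");st=monitor.state();print(st["eef_pos"],st["orientation"],st["contact_force"],st["opening"])
crop(s,"pics/m_s.png",195,120,285,220,6)
E
```

```text
clock: 21.75
eef_pos: [0.4091, 0.3798, 0.0432]
orientation: [-179.8, 5.6, -179.8]
contact_force: [6.3, -0.6, -5.1]
opening: 0.0256
[0.4089178  0.37979363 0.04336693] [-179.84372156    5.58942826 -179.76275341] [ 6.79804177 -0.2945241  -3.64890227] 0.025154664164511977
```

View pics/m_s.png

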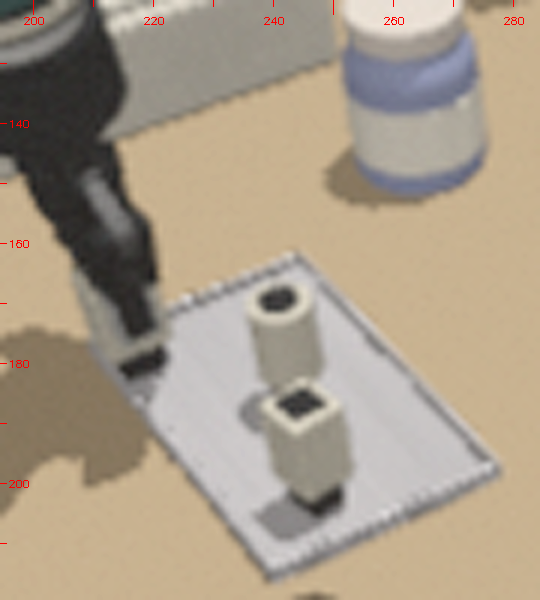

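```bash
python3 -m handwheel '[[[-5,0,0,0,-1],[-5,0,0,0,-1],[-5,0,0,0,-1],[-5,0,0,0,-1]]]' 30;  python3 - <<'E'
from h import *
s=viewer.get_image("side");st=monitor.state();print(st["eef_pos"],st["orientation"],st["contact_force"],st["opening"])
crop(s,"pics/n_s.png",195,120,285,220,6)
E
```

```text
clock: 22.3
eef_pos: [0.4003, 0.3802, 0.047]
orientation: [179.9, 7.3, -179.7]
contact_force: [7.0, -0.2, -3.0]
opening: 0.0253
[0.39884828 0.38030349 0.04721648] [ 179.93461943    7.09641193 -179.75116012] [ 4.09569061 -0.49541648  0.76829415] 0.025562792733221155
```

View pics/n_s.png

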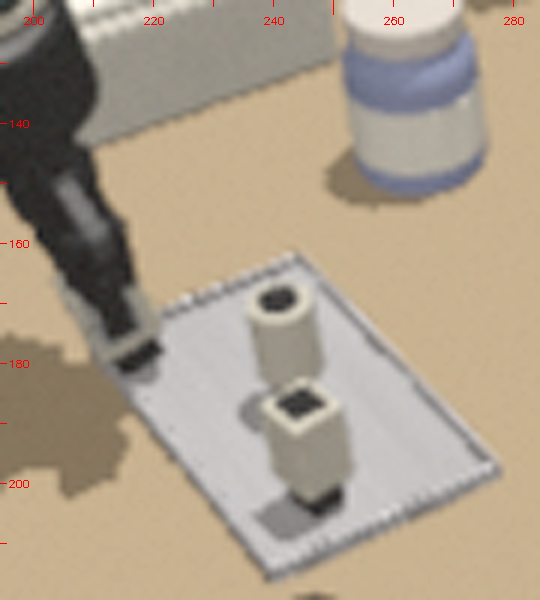

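```bash
python3 -m handwheel '[[[-3,0,-3,0,-1],[-5,0,-3,0,-1],[-5,0,-1,0,-1],[-5,0,-1,0,-1]]]' 30;  python3 - <<'E'
from h import *
s=viewer.get_image("side");st=monitor.state();print(st["eef_pos"],st["orientation"],st["contact_force"],st["opening"])
crop(s,"pics/o_s.png",195,120,285,220,6)
E
```

```text
clock: 22.85
eef_pos: [0.3929, 0.3807, 0.048]
orientation: [179.7, 8.9, -179.7]
contact_force: [8.4, -1.2, -2.1]
opening: 0.0255
[0.39252272 0.38074666 0.04793494] [ 179.73115185    8.86366423 -179.71457968] [ 7.77516632 -0.63396939 -0.94072314] 0.02575724181733165
```

View pics/o_s.png

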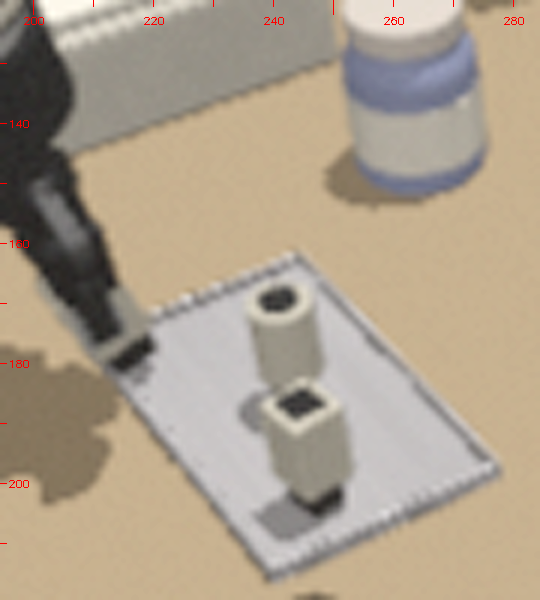

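```bash
python3 -m handwheel '[[[-5,0,-2,0,-1],[-5,0,-2,0,-1],[-4,0,-1,0,-1]]]' 30;  python3 - <<'E'
from h import *
s=viewer.get_image("side");t=viewer.get_image("top");st=monitor.state();print(st["eef_pos"],st["orientation"],st["contact_force"],st["opening"])
crop(s,"pics/p_s.png",195,140,245,200,11)
E
```

```text
clock: 23.28
eef_pos: [0.387, 0.381, 0.0474]
orientation: [179.6, 10.1, -179.7]
contact_force: [9.1, -0.3, -1.2]
opening: 0.0254
[0.38676039 0.38108163 0.04763458] [ 179.58424959   10.08169342 -179.68374289] [ 7.11551011 -1.05831109 -0.54219519] 0.025552817710481478
```

View pics/p_s.png

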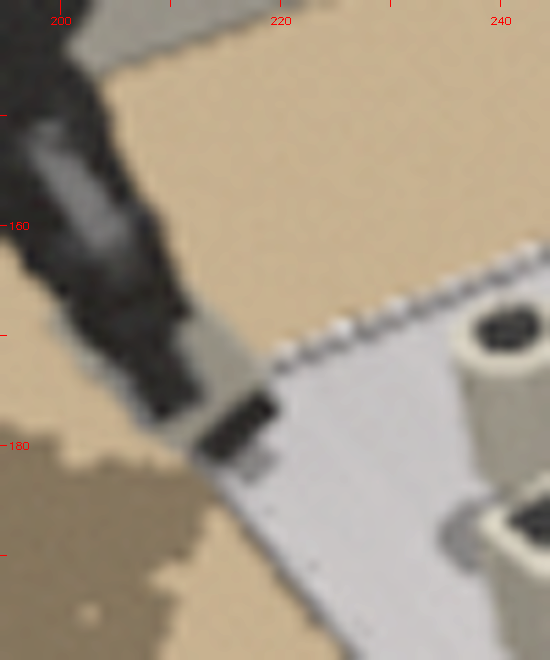

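```bash
cat > ov.py <<'E'
from h import *
def modW(o,Rm,P): return np.asarray(P)@Rm.T+o
def wire(d,st,tilts,yaw,b,sc,name,gx=-.0015,gz=.050):
    Rt=R.from_euler('xyz',st["orientation"],degrees=True).as_matrix()
    g=st["eef_pos"]-.011*Rt[:,2]
    im=cv2.resize(d["img"][b[1]:b[3],b[0]:b[2]],None,fx=sc,fy=sc,interpolation=cv2.INTER_CUBIC)
    im=np.clip(im.astype(float)*1.3,0,255).astype(np.uint8)
    rect=lambda a,c,z:np.array([[a/2,c/2,z],[a/2,-c/2,z],[-a/2,-c/2,z],[-a/2,c/2,z]])/1e3
    for tl,col in zip(tilts,[(0,0,255),(0,255,0),(255,0,0),(255,0,255)]):
        Rm=R.from_euler('z',yaw,degrees=True).as_matrix()@R.from_euler('y',-tl,degrees=True).as_matrix()
        o=g-Rm@np.array([gx,0,gz])
        for P in(rect(22,14,0),rect(34,26,18),rect(34,26,62)):
            q=((proj(d,modW(o,Rm,P))-[b[0],b[1]]+.5)*sc).astype(int); cv2.polylines(im,[q],True,col,1)
    cv2.imwrite(name,im)
E
python3 - <<'E'
from ov import *
s=viewer.get_image("side");st=monitor.state()
wire(s,st,(18,26,34),0,(195,140,245,200),11,"pics/q.png")
E
```

```text
(no output)
```

View pics/q.png

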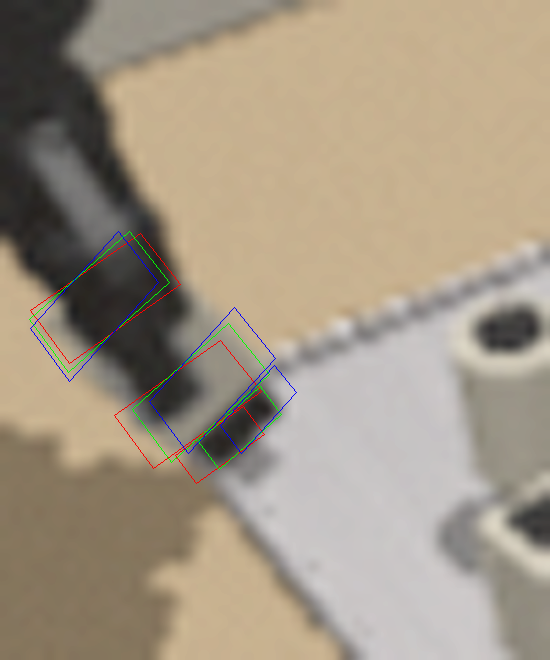

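```bash
python3 -m handwheel '[[[0,0,10,0,-1],[0,0,30,0,-1],[0,0,40,0,-1],[0,0,45,0,-1],[4,-15,40,0,-1],[12,-35,10,-2,-1],[16,-48,0,-2,-1],[16,-50,0,0,-1],[16,-50,0,0,-1],[16,-50,0,0,-1],[16,-50,0,0,-1],[14,-40,0,0,-1],[8,-25,0,0,-1],[4,-10,0,0,-1],[0,0,0,0,-1],[0,0,0,0,-1]]]' 35;  python3 - <<'E'
from ov import *
s=viewer.get_image("side");st=monitor.state();print(st["eef_pos"],st["orientation"],st["contact_force"],st["opening"])
pit=st["orientation"][1]
wire(s,st,(pit+12.5,pit+16.5,pit+20.5),-3.6,(290,120,390,240),5,"pics/r.png")
crop(s,"pics/r2.png",290,120,390,240,5)
E
```

```text
clock: 25.42
eef_pos: [0.4962, 0.0018, 0.2277]
orientation: [179.1, 8.9, 176.8]
contact_force: [0.6, 0.2, -0.4]
opening: 0.0254
[0.49616823 0.0018372  0.22771412] [179.13438403   8.90954257 176.79170987] [-0.17233108  1.03154333 -0.85536087] 0.026056573631259218
```

View pics/r.png

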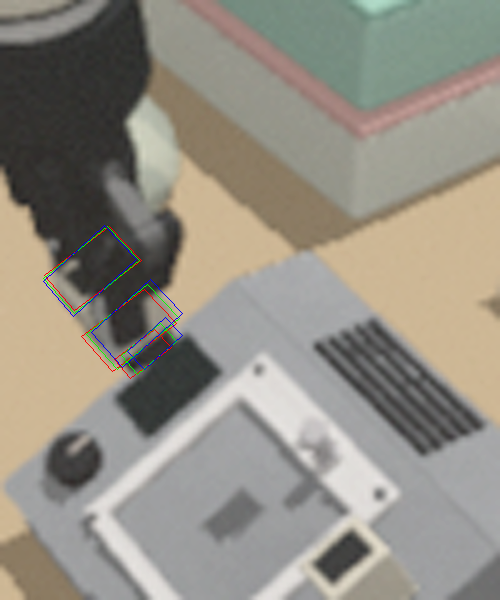

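View pics/r2.png

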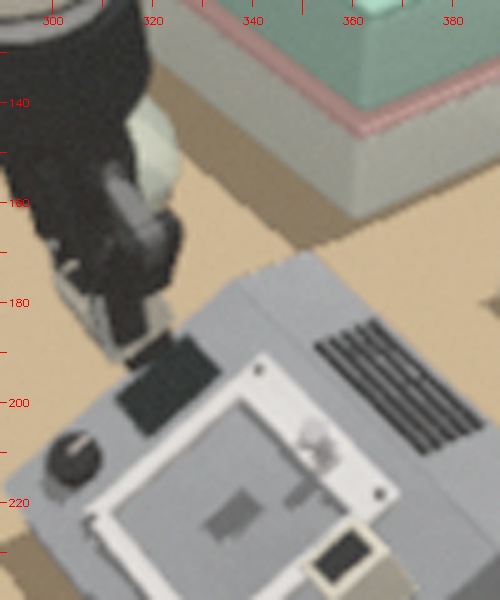

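```bash
python3 -m handwheel '[[[6,-4,-15,0,-1],[8,-5,-28,0,-1],[6,-3,-25,0,-1],[3,-1,-14,0,-1],[0,0,-6,0,-1],[0,0,0,0,-1],[0,0,0,0,-1]]]' 35;  python3 - <<'E'
from ov import *
s=viewer.get_image("side");st=monitor.state();print(st["eef_pos"],st["orientation"],st["contact_force"],st["opening"])
E
```

```text
clock: 26.35
eef_pos: [0.5197, -0.0082, 0.1351]
orientation: [179.1, 8.9, 177.1]
contact_force: [0.2, -0.1, -1.6]
opening: 0.0256
[ 0.5197355  -0.00815236  0.13523152] [179.08495212   8.94756887 177.13768263] [-0.57771911  0.00879859 -0.60884774] 0.02559909499769788
```

```bash
python3 -m handwheel '[[[1,-3,-1,-0.7,-1],[0,-2,-1,0,-1],[0,0,0,0,-1],[0,0,0,0,-1]]]' 35;  python3 - <<'E'
from ov import *
import pickle
from fit import face2w
s=viewer.get_image("side");t=viewer.get_image("top");st=monitor.state();print(st["eef_pos"],st["orientation"],st["contact_force"],st["opening"])
wire(s,st,(25.5,),-3.6,(300,165,365,235),8,"pics/s1.png")
crop(s,"pics/s2.png",300,165,365,235,8)
crop(t,"pics/s2t.png",290,140,390,230,6)
E
```

```text
clock: 26.9
eef_pos: [0.5217, -0.0138, 0.1351]
orientation: [179.1, 9.2, 176.4]
contact_force: [-0.0, -0.2, -1.3]
opening: 0.0256
[ 0.52168235 -0.01370754  0.13506001] [179.10811723   9.15310093 176.38574007] [-0.57881592  0.07897158 -2.22066987] 0.02554135430072121
```

View pics/s1.png

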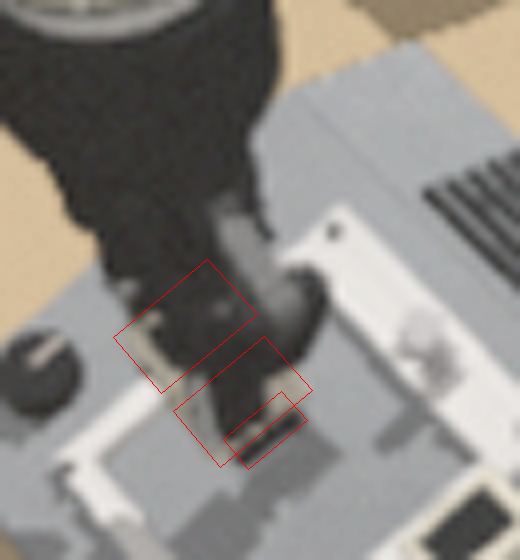

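View pics/s2.png

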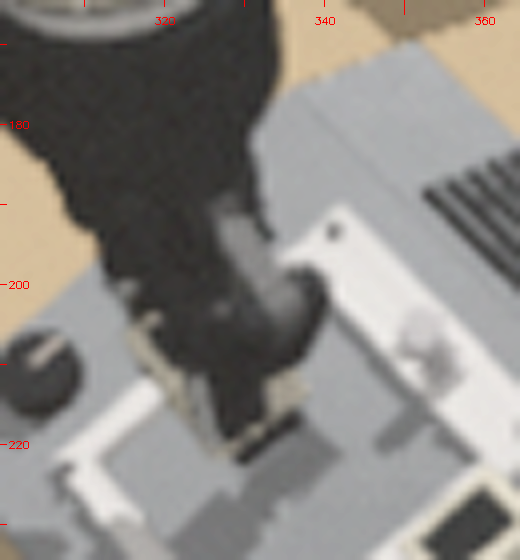

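View pics/s2t.png

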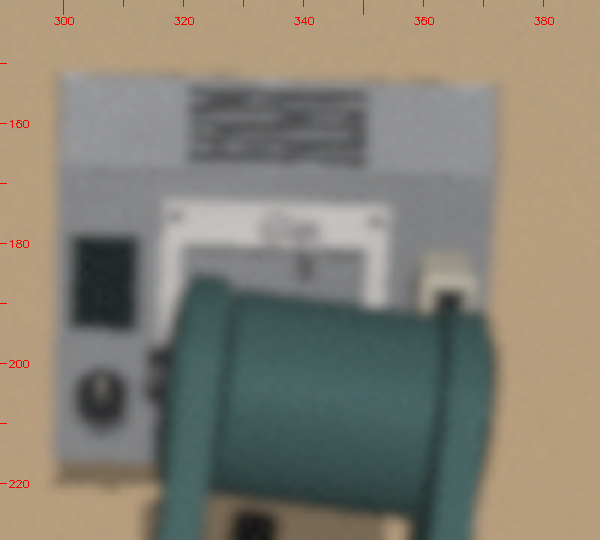

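```bash
cat > ff.py <<'E'
from ov import *
import pickle
from fit import Fr,conT
p=pickle.load(open("con.pkl","rb"))
def foot(st,rel=16.5,gx=-.0015,gz=.050):
    Rt=R.from_euler('xyz',st["orientation"],degrees=True).as_matrix()
    g=st["eef_pos"]-.011*Rt[:,2]
    # module frame = tool flipped, rotated about tool y by rel
    M=Rt@np.diag([1,-1,-1.]) # tool with z up ; yaw~180
    M=M@np.diag([-1,-1,1.])  # x forward
    M=M@R.from_euler('y',-rel,degrees=True).as_matrix()
    o=g-M@np.array([gx,0,gz])
    co,C=conT(p); F=C@Fr; fo=co+[0,0,.078]
    f=lambda w:(w-fo)@F*1e3
    A=F.T@M
    return f(o).round(1),f(o+M@[0,0,.05]).round(1),R.from_matrix(A).as_euler('xyz',degrees=True).round(1)
if __name__=="__main__":
    st=monitor.state();print(st["eef_pos"],st["orientation"],st["contact_force"],st["opening"]);print(foot(st))
E
python3 ff.py
```

```text
[ 0.52168235 -0.01370754  0.13506001] [179.10811723   9.15310093 176.38574007] [-0.57881592  0.07897158 -2.22066987] 0.02554135430072121
(array([ 0.3, -1.6, 26.5]), array([ 2.3, -2.3, 76.4]), array([ 0.8,  2.3, -0.3]))
```

```bash
python3 -m handwheel '[[[2,1.5,-3,0,-1],[2,0,-4,0,-1],[2,0,-4,0,-1],[2,0,-4,0,-1],[1,0,-2,0,-1],[0,0,0,0,-1]]]' 35;  python3 ff.py
```

```text
clock: 27.75
eef_pos: [0.531, -0.0119, 0.116]
orientation: [179.1, 9.1, 176.4]
contact_force: [-0.4, 0.3, -0.5]
opening: 0.0257
[ 0.53100215 -0.01189972  0.11601989] [179.09849908   9.06732977 176.3988204 ] [-0.41962578  0.34977651 -0.50985053] 0.025662379825010226
(array([-0.6,  0.8,  5.3]), array([ 1.5,  0.1, 55.3]), array([ 0.9,  2.4, -0.3]))
```

```bash
python3 -m handwheel '[[[1.5,-0.8,-2,0,-1],[2,0,-3,0,-1],[2,0,-3,0,-1],[2,0,-3,0,-1]]]' 35;  python3 ff.py
python3 - <<'E'
from ov import *
s=viewer.get_image("side")
crop(s,"pics/u.png",300,175,365,240,8)
E
```

```text
clock: 28.25
eef_pos: [0.5376, -0.0128, 0.1042]
orientation: [179.1, 8.9, 176.4]
contact_force: [-2.3, 0.6, -1.0]
opening: 0.0256
[ 0.53764247 -0.01276104  0.10420197] [179.10644081   8.90177579 176.39953576] [-2.26863611  0.55015833 -0.97235006] 0.025562194787384522
(array([-0.4,  0.4, -8.2]), array([ 1.9, -0.4, 41.7]), array([ 0.8,  2.6, -0.3]))
```

View pics/u.png

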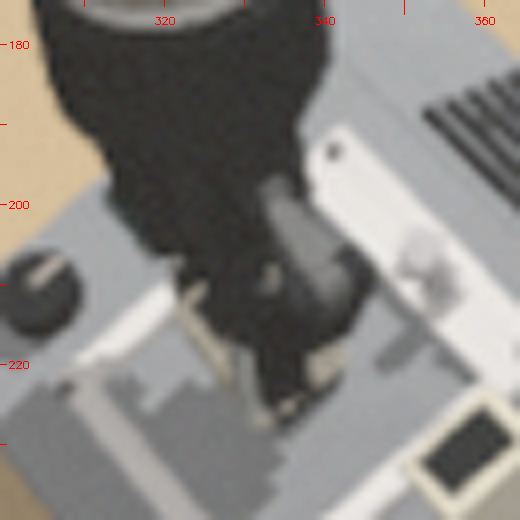

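```bash
python3 -m handwheel '[[[1.5,0,-3,0,-1],[1.5,0,-3,0,-1],[1.5,0,-3,0,-1]]]' 35;  python3 ff.py
```

```text
clock: 28.68
eef_pos: [0.5405, -0.0127, 0.0977]
orientation: [179.1, 8.6, 176.4]
contact_force: [-23.5, 1.1, 27.7]
opening: 0.0258
[ 0.54051665 -0.01268073  0.09772065] [179.13800456   8.62336075 176.43851173] [-23.53263458   1.07940039  27.6937176 ] 0.02581441540338257
(array([ -1.1,   0.6, -15.3]), array([ 1.4, -0.1, 34.6]), array([ 0.8,  2.9, -0.2]))
```

```bash
python3 -m handwheel '[[[-2,0,-1,0,-1],[-1,0,-3,0,-1],[0,0,-3,0,-1],[0,0,-2,0,-1]]]' 35;  python3 ff.py
python3 - <<'E'
from ov import *
s=viewer.get_image("side")
crop(s,"pics/v.png",310,185,360,240,10)
E
```

```text
clock: 29.18
eef_pos: [0.5397, -0.0128, 0.0974]
orientation: [179.2, 9.1, 176.5]
contact_force: [-7.9, 0.6, 8.5]
opening: 0.0257
[ 0.53969027 -0.01282374  0.09736735] [179.1860684    9.11775661 176.47765221] [-7.93638218  0.60896381  8.49256605] 0.025669890712393142
(array([ -1.6,   0.4, -15.2]), array([ 0.4, -0.3, 34.7]), array([ 0.8,  2.4, -0.2]))
```

View pics/v.png

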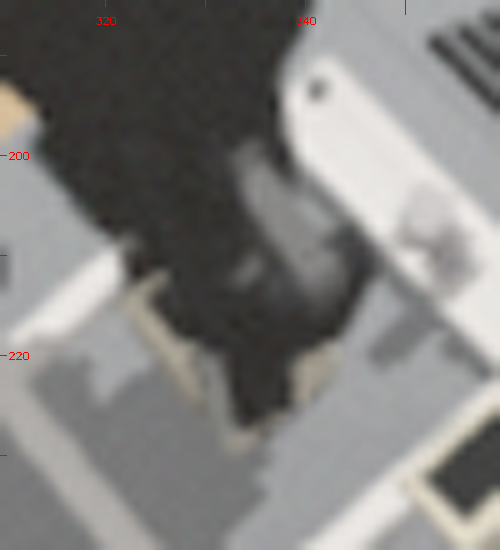

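Run:
```python
from ff import *
from fit import face2w
s=viewer.get_image("side")
for dz in(0,3,6): print(dz,proj(s,face2w(p,np.array([[-17,-13,dz],[17,-13,dz],[-17,13,44+dz],[-17,-13,44+dz]])/1e3)).round(1).tolist())
```

```text
0 [[334.0, 230.7], [344.8, 221.2], [320.6, 215.8], [326.5, 222.8]]
3 [[333.5, 230.2], [344.3, 220.7], [320.1, 215.2], [326.0, 222.2]]
6 [[333.0, 229.7], [343.9, 220.1], [319.6, 214.6], [325.4, 221.6]]
```

```bash
python3 -m handwheel '[[[-1,0,-4,0,-1],[0,0,-5,0,-1],[0,0,-5,0,-1],[0,0,-5,0,-1]]]' 20;  python3 ff.py; python3 -m handwheel '[[[-3,0,-4,0,-1],[-1,0,-5,0,-1],[-1,0,-5,0,-1]]]' 20;  python3 ff.py
```

```text
clock: 29.78
eef_pos: [0.5396, -0.0128, 0.0969]
orientation: [179.3, 9.6, 176.6]
contact_force: [-18.8, 1.4, 23.8]
opening: 0.0258
[ 0.53961819 -0.01281014  0.09690272] [179.28565515   9.61275925 176.58512422] [-18.82683699   1.35206919  23.8034148 ] 0.02575085590149704
(array([ -1.6,   0.4, -15.6]), array([ 0.1, -0.3, 34.4]), array([ 0.8,  1.9, -0. ]))
clock: 30.15
eef_pos: [0.539, -0.0129, 0.0962]
orientation: [179.3, 10.5, 176.6]
contact_force: [-15.3, 1.8, 22.6]
opening: 0.0256
[ 0.53899475 -0.01292823  0.09623155] [179.33446271  10.54987679 176.64099283] [-15.27563351   1.80940332  22.6464187 ] 0.02563397722671721
(array([ -1.8,   0.2, -15.8]), array([-1. , -0.4, 34.2]), array([0.7, 1. , 0. ]))
```

```bash
python3 -m handwheel '[[[0,0,0,0,-0.6],[0,0,0,0,-0.1],[0,0,0,0,-0.1],[-2,0,8,0,-0.1],[-5,0,20,0,-0.1],[-5,0,30,0,-0.1],[-20,0,30,0,-0.1],[-30,40,20,0,-0.1],[-20,50,0,0,-0.1],[0,60,0,0,-0.1]]]' 20
python3 - <<'E'
from ff import *
from fit import face2w
s=viewer.get_image("side");t=viewer.get_image("top");st=monitor.state();print(st["eef_pos"],st["orientation"])
rect=lambda a,b_,z:np.array([[a/2,b_/2,z],[a/2,-b_/2,z],[-a/2,-b_/2,z],[-a/2,b_/2,z]])/1e3
for d,b,sc,n in((t,(310,165,375,215),11,"w_t"),(s,(305,190,365,245),10,"w_s")):
    im=cv2.resize(d["img"][b[1]:b[3],b[0]:b[2]],None,fx=sc,fy=sc,interpolation=cv2.INTER_CUBIC)
    im=np.clip(im.astype(float)*1.3,0,255).astype(np.uint8)
    for P,c in((rect(34,26,0),(0,0,255)),(rect(34,26,44),(0,255,0))):
        q=((proj(d,face2w(p,P))-[b[0],b[1]]+.5)*sc).astype(int); cv2.polylines(im,[q],True,c,1)
    cv2.imwrite(f"pics/{n}.png",im)
E
```

```text
clock: 31.4
eef_pos: [0.457, 0.1367, 0.2098]
orientation: [179.2, 11.0, 176.0]
contact_force: [2.0, 0.1, -0.0]
opening: 0.0387
[0.45679243 0.14150604 0.20947917] [179.06813842  10.91487125 176.64525342]
```

View pics/w_s.png

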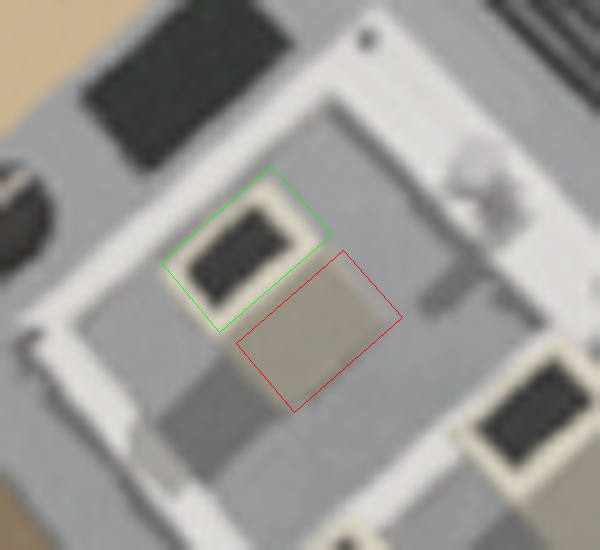

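View pics/w_t.png

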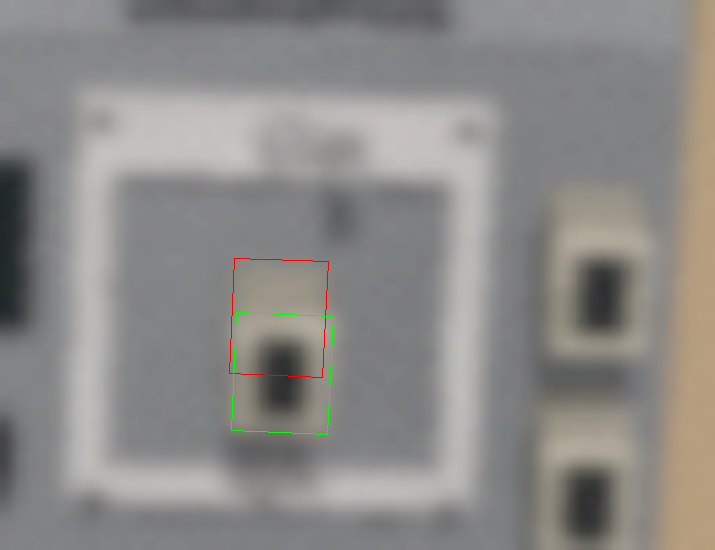

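```bash
python3 -m handwheel '[[[8,-30,0,0,-1],[18,-45,-5,0,-1],[20,-45,-10,0,-1],[16,-25,-12,0,-1],[6,-9,-12,0,-1],[0,-2,-5,0,-1],[0,0,0,0,-1],[0,0,0,0,-1]]]' 40; python3 ff.py
```

```text
clock: 32.5
eef_pos: [0.5255, -0.0182, 0.1655]
orientation: [179.1, 11.0, 177.0]
contact_force: [-0.9, -0.1, -0.4]
opening: -0.0003
[ 0.52553901 -0.01816704  0.16554369] [179.05792045  11.04173407 177.03230451] [-0.93221362 -0.11079614 -0.37262691] -0.0002737810228327505
(array([19.5, -5.5, 51.6]), array([ 19.9,  -6.5, 101.6]), array([1.2, 0.5, 0.3]))
```

```bash
python3 -m handwheel '[[[0,3,-8,0,-1],[0,2,-10,0,-1],[1,1,-6,0,-1],[1,0,-3,0,-1],[1,0,-3,0,-1],[2,0,-3,0,-1],[2,0,-3,0,-1]]]' 40; python3 ff.py
```

```text
clock: 33.38
eef_pos: [0.533, -0.01, 0.1282]
orientation: [179.1, 11.2, 177.2]
contact_force: [-0.7, 0.1, 0.3]
opening: 0.0002
[ 0.53297354 -0.00999621  0.12821837] [179.05378889  11.15932331 177.19756076] [-0.68343454  0.09945328  0.30649763] 0.00015948920326329613
(array([ 8.2,  3.2, 15.4]), array([ 8.5,  2.1, 65.4]), array([1.3, 0.3, 0.4]))
```

```bash
python3 -m handwheel '[[[1,-1,-2,0,-1],[1,-1,-2,0,-1],[1,0,-2,0,-1],[1,0,-2,0,-1]]]' 40; python3 ff.py
```

```text
clock: 33.88
eef_pos: [0.5337, -0.01, 0.1278]
orientation: [178.9, 10.8, 177.3]
contact_force: [-10.0, 0.1, 12.4]
opening: 0.0
[ 0.53373651 -0.01004073  0.12782509] [178.85558342  10.78424287 177.27571163] [-10.03839976   0.09763534  12.35326349] 3.897014259473649e-05
(array([ 8.4,  3.4, 14.7]), array([ 9. ,  2. , 64.6]), array([1.5, 0.7, 0.5]))
```

```bash
python3 -m handwheel '[[[2,0,-5,0,-1],[2,0,-6,0,-1],[2,0,-7,0,-1],[2,0,-7,0,-1]]]' 40; python3 ff.py;  python3 -m handwheel '[[[-1,0,4,0,-1],[-3,0,15,0,-1],[-10,0,30,0,-1],[-20,0,35,0,-1],[-30,40,20,0,-1],[-20,50,0,0,-1],[0,60,0,0,-1],[0,40,0,0,-1],[0,20,0,0,-1],[0,0,0,0,-1],[0,0,0,0,-1]]]' 40
python3 - <<'E'
from ff import *
from fit import face2w
s=viewer.get_image("side");t=viewer.get_image("top");st=monitor.state();print(st["clock"],st["eef_pos"],st["orientation"])
cv2.imwrite("pics/fin_s.png",s["img"]);cv2.imwrite("pics/fin_t.png",t["img"])
rect=lambda a,b_,z,x=0,y=0:np.array([[x+a/2,y+b_/2,z],[x+a/2,y-b_/2,z],[x-a/2,y-b_/2,z],[x-a/2,y+b_/2,z]])/1e3
for d,b,sc,n in((s,(305,190,375,260),8,"x_s"),):
    im=cv2.resize(d["img"][b[1]:b[3],b[0]:b[2]],None,fx=sc,fy=sc,interpolation=cv2.INTER_CUBIC)
    im=np.clip(im.astype(float)*1.3,0,255).astype(np.uint8)
    for P,c in((rect(34,26,0),(0,0,255)),(rect(34,26,44),(0,255,0)),(rect(34,26,44,25,-85),(0,255,0)),(rect(34,26,44,-35,-85),(0,255,0))):
        q=((proj(d,face2w(p,P))-[b[0],b[1]]+.5)*sc).astype(int); cv2.polylines(im,[q],True,c,1)
    cv2.imwrite(f"pics/{n}.png",im)
E
```

```text
clock: 34.38
eef_pos: [0.5345, -0.01, 0.1276]
orientation: [179.0, 10.3, 177.5]
contact_force: [-27.6, 1.0, 33.6]
opening: -0.0001
[ 0.53445593 -0.01000968  0.12755958] [179.04750634  10.28987673 177.48921503] [-27.55624093   1.02925567  33.61781728] -7.088745524054622e-05
(array([ 8.6,  3.4, 14.1]), array([ 9.6,  2.2, 64. ]), array([1.4, 1.2, 0.7]))
clock: 35.75
eef_pos: [0.4494, 0.2045, 0.2406]
orientation: [178.9, 10.8, 177.2]
contact_force: [-0.4, 0.1, 0.1]
opening: -0.0001
35.85 [0.4495516  0.20409594 0.2406338 ] [178.92522049  10.82888575 177.16522585]
```

View pics/x_s.png

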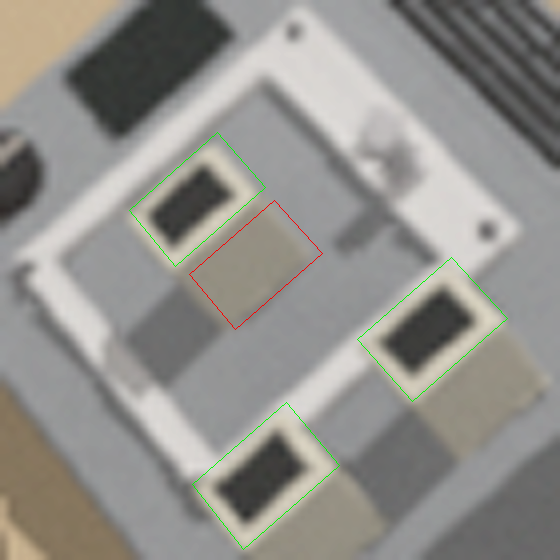

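View pics/fin_s.png

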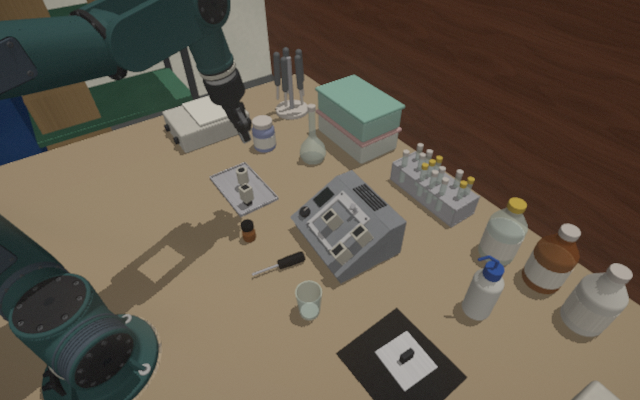

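View pics/fin_t.png

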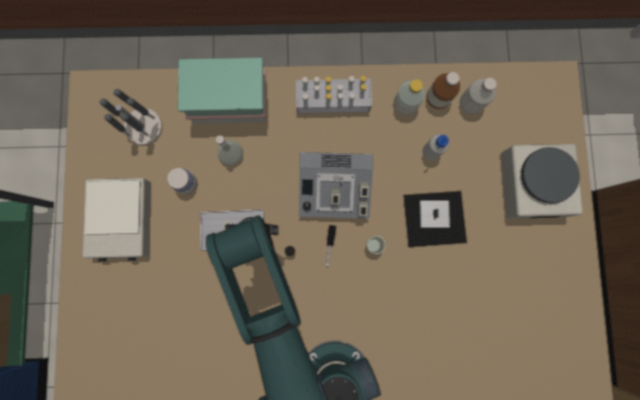

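```bash
python3 -c "
from plant import ctrl
print(ctrl.close_job())"
```

```text
the job is handed in; nothing more can be done
None
```

The job is done and handed in, at about 36 s on the robot's clock, well under the 67 s limit.

- **Tab:** I pushed it aside with the shut fingers. My image estimate puts it at about 1.4 to 1.5 rad, past the 1.1 rad it needs, and the last pictures show it still there.
- **Cover plate:** I lifted it out by the fin, touched its lower edge down on the mat, and rolled it flat before letting go. Both cameras show it lying flat, well inside the mat.
- **Oblong module:** I tilted it in the grip against the tray's rim and plugged it in foot first. I then pressed its top with shut fingers (about 28 N back and 34 N up on the tool). It moved by less than 1 mm, and the fingers met its top at the height worked out for fully home.
- **Last check of the seating:** In the last side picture its outline matches the fully home position to about half a pixel, and no black foot shows. One pixel there is about 3 mm, so the picture is a coarse check. The touch height is the better evidence.
- **Disagreement during insertion:** The depth worked out from the grip stopped at about 16 mm, against the nominal 18 mm. I put this down to error in my estimate of the grip height, because the touch height and the outline both indicate fully home.
- **Tool lean:** The tool gradually leaned off vertical, to about 11°. I allowed for this in the positions.
- **Everything else:** As far as the last pictures show, all other objects are where they were. The round and square modules were visible only in the side view, because the arm covered them in the top view.

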